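# Lay housings down and tap their plugs home for laser marking

### The arm

A 6-joint arm with a two-finger parallel gripper is mounted at the origin on the work surface. World frame = base frame: x ahead of the robot, y to its left, z up, the work surface at z = 0. Lengths are in m, angles in degrees, forces in N, time in s.
With the tool pointing down it reaches from about 0.3 to 0.75 m from the base axis. Payload 8.5 kg.
Tool frame: the origin (TCP) lies on the centre line of the jaws, within the pads' length; the fingertips stand 19 mm ahead of it and the grasp point (between the pads) is the TCP; z points along the fingers, x is the direction in which the jaws open and shut, and the axes are right-handed (so a half turn about z gives the same grasp; the last joint's range is limited). The gripper opens to 85 mm and grips with 20 to 120 N. Pads are 22 mm wide; open, the fingers measure 114 mm over their backs; the gripper's body (76 mm by 85 mm) begins 54 mm behind the grasp point. The pads swing forward as they close: fully open they stand 13 mm farther back than shut.
Start: joints at [62.206, 21.807, 74.336, -0, 83.858, -12.336], TCP at [0.147, 0.53, 0.25] pointing down, gripper open.
Joint ranges: [-178.18, 178.18], [-50.72, 133.34], [12.68, 142.11], [-81.47, 261.47], [9.98, 163.14], [-165.26, 165.26]. Speed limits (degrees/s): [136.94, 136.94, 180, 180, 180, 180].

### API

Orientations are given as a 3x3 rotation matrix whose columns are the frame's x, y, z axes.
In Python, from rig import env, cams, order gives the robot as it stands.
- The arm moves only by the tool step_arm, never from a script. Its argument "steps" is a list of rows, each an object with "xyz": the shift along the tool's x, y, z normalised to -1 to 1, where 1 is 0.04 m, a list of three; "turn": the turn, a rotation vector about the tool's x, y, z normalised to -1 to 1, where 1 is 0.08 rad, a list of three; "gripper": the gripper command: -1 is shut, 1 is fully open, values between are in proportion. A call has 1 to 20 rows; each row shifts and turns the commanded pose from where the row before left it, along the tool's axes as they then stand; what a row does not reach is not made up. A row lasts 1/12 s, in which the tool goes at most 41.7 mm and 7.16 degrees, less where a joint would pass 70% of its speed; a pose out of reach is approached as far as the arm can. A call with a number of a shift or a turn outside -1 to 1 is refused whole. A call with a gripper value outside its range is refused whole. The fingers move at their own pace and stop on an object; "squeeze" is the grip in N (left out, the last holds). Time passes only in rows, so rows that do not move let the fingers close. It gives the time, the measured TCP pose, the force and the opening at its end, in the units of the state.
- env.observe(): the state, without advancing time (a new reading comes with each control period).
- cams.get_image(name): name is "side" or "top" or "wrist"; returns (picture, depth): 480x640x3 uint8, red, green, blue; 480x640 float32, m along the optical axis (not along the pixel's ray), 0 where there is no reading.
- cams.camera_info(name): a dict with "fx", "fy", "cx", "cy" (pixels), "extrinsics" (4x4, takes a point from camera to world coordinates). Camera axes: x right, y down, z forward; pixel columns grow to the right and rows downward; lengths in m; the calibration is good to about 2 mm. A picture is of the moment at which its call begins: read the wrist's pose just before it. camera_info takes no time and is no camera call; for the wrist camera it gives the pose at the moment of the call.
- order.close_job(): hands the job in, once; it reports no verdict.
The state is a dict: "time_s": time; "q": joint angles; "qvel": joint speeds; "joint_efforts": joint torques, N m; "position": TCP position; "tool_rot": TCP orientation; "ft_force": force on the tool from outside, world axes, zero at the start; "wrist_torque": the same for the moment, N m; "grip_width": finger opening in m.
Only numpy, scipy, OpenCV 4.12 (cv2) and the standard library are available. Lean on these libraries where they do the work, as an engineer would, in place of code of your own. Each camera call takes 0.05 s, during which the arm holds its last target. There are 200 camera calls.

### The job

Get the standing housings ready for the laser marker: first clear the red-brown setting blocks off the plate into the yellow bin, then tip every housing over onto its back where it stands, by pushing it high up (do not lift it off the plate), so that its white panel faces up. Then use the mallet, not your fingers, to knock each orange plug fully home. Lay the mallet flat back on its mat, wholly on it, and only then press the green start button; leave everything else on the bench where it is.

Things in the scene. Friction and masses are not known exactly. Their poses are not given: they have to be found in the camera images.
- housing1: one of two or three black instrument housings (an absent one reads None), 36 mm thick (x) x 60 mm wide (y) x 140 mm tall (z), 0.26-0.42 kg. Origin: centre of its foot; at the start it stands upright on the plate, z up. Its +x face is the broad white marking panel (a white stripe on the top end lies along that edge), roughly towards +x of the world; the -x face is its plain back. In the panel sits an orange plug, 20 mm across, 50 mm above the foot, centred on the width
- housing1_mid (a point): centre of housing1's body, 70 mm above its foot: 76 mm above the table while standing, 24 mm while lying on its back
- plug1 (a joint): travel of that housing's orange plug into the panel (m): at 0 its flat top stands 12 mm proud of the white panel, at 0.010 it is fully home (2 mm of cap left above the panel). It slides straight in (housing's -x), against about 6 to 8 N, and stays where it is driven
- housing2: one of two or three black instrument housings (an absent one reads None), 36 mm thick (x) x 60 mm wide (y) x 140 mm tall (z), 0.26-0.42 kg. Origin: centre of its foot; at the start it stands upright on the plate, z up. Its +x face is the broad white marking panel (a white stripe on the top end lies along that edge), roughly towards +x of the world; the -x face is its plain back. In the panel sits an orange plug, 20 mm across, 50 mm above the foot, centred on the width
- housing2_mid (a point): centre of housing2's body, 70 mm above its foot: 76 mm above the table while standing, 24 mm while lying on its back
- plug2 (a joint): travel of that housing's orange plug into the panel (m): at 0 its flat top stands 12 mm proud of the white panel, at 0.010 it is fully home (2 mm of cap left above the panel). It slides straight in (housing's -x), against about 6 to 8 N, and stays where it is driven
- housing3: one of two or three black instrument housings (an absent one reads None), 36 mm thick (x) x 60 mm wide (y) x 140 mm tall (z), 0.26-0.42 kg. Origin: centre of its foot; at the start it stands upright on the plate, z up. Its +x face is the broad white marking panel (a white stripe on the top end lies along that edge), roughly towards +x of the world; the -x face is its plain back. In the panel sits an orange plug, 20 mm across, 50 mm above the foot, centred on the width
- housing3_mid (a point): centre of housing3's body, 70 mm above its foot: 76 mm above the table while standing, 24 mm while lying on its back
- plug3 (a joint): travel of that housing's orange plug into the panel (m): at 0 its flat top stands 12 mm proud of the white panel, at 0.010 it is fully home (2 mm of cap left above the panel). It slides straight in (housing's -x), against about 6 to 8 N, and stays where it is driven
- block1: one of two or three red-brown setting blocks (an absent one reads None) lying flat on the plate, 90 mm (x) x 40 mm (y) x 24 mm high, 0.12 kg; origin: centre of its underside
- block2: one of two or three red-brown setting blocks (an absent one reads None) lying flat on the plate, 90 mm (x) x 40 mm (y) x 24 mm high, 0.12 kg; origin: centre of its underside
- block3: one of two or three red-brown setting blocks (an absent one reads None) lying flat on the plate, 90 mm (x) x 40 mm (y) x 24 mm high, 0.12 kg; origin: centre of its underside
- bin: yellow open bin fixed to the table, 220 mm (x) x 160 mm (y) x 60 mm high, walls 4 mm, floor about 4 mm thick; origin at the centre of its underside
- mat: flat blue-edged black mat fixed to the table, 260 mm (x) x 170 mm (y), 4 mm thick; origin at the centre of its underside. It lies on the left or on the right of the plate, the bin on the other side. The mallet's place
- mallet: small mallet, 0.30 kg: red plastic head, a 56 mm cube, all of whose sides are striking faces, with a square wooden handle, 24 x 24 mm, 120 mm long, from the middle of one side of the head. Origin: centre of the head's underside; +x points from the handle to the head. It lies level, handle axis 28 mm above what it lies on, balancing 14 mm from the head's centre towards the handle
- mallet_head (a point): centre of the mallet's cubic head
- mallet_end (a point): free end of the mallet's handle, on its axis, 148 mm from the head's centre
- start (a joint): travel of the green start button (m): 0 up, 0.006 fully down, about 5 N, springs back
- start_top (a point): centre of the top of the round green start button, 36 mm across, pressed straight down; just beyond the far edge of the plate. Its top is the highest part of the button
- solvent: bystander, leave alone: white solvent bottle, 60 mm across, 150 mm tall; origin: centre of its underside
- tape: bystander, leave alone: yellow tape roll lying flat, 90 mm across, 24 mm high; origin: centre of its underside
- frame: bystander, leave alone: dark phone frame lying flat, 150 x 72 x 9 mm; origin: centre of its underside
- cup: bystander, leave alone: white cup, 72 mm across, 85 mm tall; origin: centre of its underside

How it is judged (in metres and radians):
On the way, in this order (a step that is already met when the one before it is completed fails the run):
1. every setting block is in the bin, let go (x of block1 in the frame of bin between -0.106 and 0.106 m and y of block1 in the frame of bin between -0.076 and 0.076 m and height (world z) of each of block1, block2, block3 below 0.07 m and x of block2 in the frame of bin between -0.106 and 0.106 m and y of block2 in the frame of bin between -0.076 and 0.076 m and x of block3 in the frame of bin between -0.106 and 0.106 m and y of block3 in the frame of bin between -0.076 and 0.076 m and contact force between each of block1, block2, block3 and the fingers below 0.1 N), for 0.2 s.
2. every housing lies on its back, white panel up (angle between each of housing1, housing2, housing3's own x axis and vertical below 0.12 rad and height (world z) of each of housing1_mid, housing2_mid, housing3_mid below 0.034 m), for 0.2 s.
3. every plug is driven home (all of step 2 and value of joint each of plug1, plug2, plug3 above 0.008 m), for 0.2 s.
4. the mallet lies released on its mat (x of mallet_head in the frame of mat between -0.13 and 0.13 m and y of mallet_head in the frame of mat between -0.085 and 0.085 m and height (world z) of each of mallet_head, mallet_end below 0.045 m and x of mallet_end in the frame of mat between -0.13 and 0.13 m and y of mallet_end in the frame of mat between -0.085 and 0.085 m and contact force between mallet and the fingers below 0.1 N), for 0.2 s.
5. the start button is pressed (value of joint start above 0.004 m).
At the end, for the whole second after the job is handed in: Blocks are in the bin; every housing lies on its back, panel up (within 7 deg); every plug is in by over 8 of its 10 mm; the mallet lies flat with head centre and handle end over the mat (both under 45 mm), released, all at rest; start was pressed after that (all of step 3 and all of step 4 and x of block1 in the frame of bin between -0.106 and 0.106 m and y of block1 in the frame of bin between -0.076 and 0.076 m and height (world z) of each of block1, block2, block3 below 0.07 m and x of block2 in the frame of bin between -0.106 and 0.106 m and y of block2 in the frame of bin between -0.076 and 0.076 m and x of block3 in the frame of bin between -0.106 and 0.106 m and y of block3 in the frame of bin between -0.076 and 0.076 m and linear speed of each of housing1, housing2, housing3, mallet below 0.02 m/s); the robot touches nothing.
It fails at once if a bystander is shoved more than 30 mm aside (distance of any of solvent, tape, frame, cup from where it was at the start of the episode above 0.03 m).
It fails at once if a plug is pushed with the fingers (contact force between the fingers and plug1 above 3 N or contact force between the fingers and plug2 above 3 N or contact force between the fingers and plug3 above 3 N).
It fails at once if a housing is lifted off the plate (centre above 110 mm) (height (world z) of any of housing1_mid, housing2_mid, housing3_mid above 0.11 m).
Of housing1, housing2, housing3 only 2 to 3 are there at a start; the rules pass over those that are not, and their reading is None.
Of block1, block2, block3 only 2 to 3 are there at a start; the rules pass over those that are not, and their reading is None.
At some moment in a run one of mallet, block1, block2, block3 may be knocked a few centimetres aside while the robot is not near it.
Once in a run the grip may slacken for a moment while it holds something.
It also fails if it takes over 200 s, if anything falls off the work surface, if the arm or the gripper's body presses on something with over 40 N, if the wrist force passes 120 N, or if a joint passes its speed limit or range.

## Working session

There is one attempt and no reset: what is moved stays moved. The work goes in short steps, Python scripts to look and compute and a tool call to move; the robot and the scene stay as the last step left them, time stands still between calls to the robot, and variables do not carry over. Pictures are saved under pics/ and viewed, about 12 in all and at most 16, crops included, and the job is handed in when it is done.

Besides the shell and the picture viewer there is one more tool, called as name(argument=value, ...), one argument or row to a line, values as JSON. step_arm: Moves the arm, as the interface text tells. Scaled input: -1 to 1 covers 0.04 m each way for a shift and 0.08 rad each way for a turn. Its arguments: {"type":"object","properties":{"steps":{"type":"array"},"squeeze":{"type":"number"}},"required":["steps"]}

```bash
ls; mkdir -p pics
cat > h.py <<'E'
import numpy as np, cv2
from rig import env, cams, order
def grab(n, save=None):
    im,d=cams.get_image(n); i=cams.camera_info(n)
    if save: cv2.imwrite('pics/%s.png'%save, im[:,:,::-1])
    return im,d,i
def pts(d,i):
    v,u=np.mgrid[0:480,0:640]
    P=np.stack([(u-i['cx'])/i['fx']*d,(v-i['cy'])/i['fy']*d,d],-1)
    E=np.array(i['extrinsics']); return P@E[:3,:3].T+E[:3,3]
def ray(i,u,v,z):
    E=np.array(i['extrinsics']); r=E[:3,:3]@np.array([(u-i['cx'])/i['fx'],(v-i['cy'])/i['fy'],1])
    return E[:3,3]+r*(z-E[2,3])/r[2]
def st():
    s=env.observe(); print('t',round(s['time_s'],2),'p',np.round(s['position'],4),'w',round(s['grip_width'],4),'F',np.round(s['ft_force'],1)); print(np.round(s['tool_rot'],3).tolist(), np.round(s['q'],1)); return s
E
python3 - <<'E'
from h import *
st()
for n in ('top','side'):
    im,d,i=grab(n,n+'0'); print(n,i['fx'],np.round(i['extrinsics'],3).tolist(), (d>0).mean())
E
```

```text
pics
t 0.0 p [0.1465 0.5299 0.2497] w 0.0857 F [0.2 0.4 0. ]
[[0.267, 0.964, -0.001], [0.964, -0.267, -0.001], [-0.001, -0.0, -1.0]] [ 62.2  21.8  74.4  -0.   83.9 -12.3]
top 486.95155911407477 [[-0.021, -0.987, 0.161, 0.4], [-0.999, 0.017, -0.03, 0.011], [0.027, -0.162, -0.986, 1.1], [0.0, 0.0, 0.0, 1.0]] 0.9961946614583334
side 624.9967906947037 [[-0.983, -0.148, 0.109, 0.392], [-0.183, 0.73, -0.659, 0.972], [0.018, -0.668, -0.744, 1.16], [0.0, 0.0, 0.0, 1.0]] 0.99609375
```

View pics/top0.png

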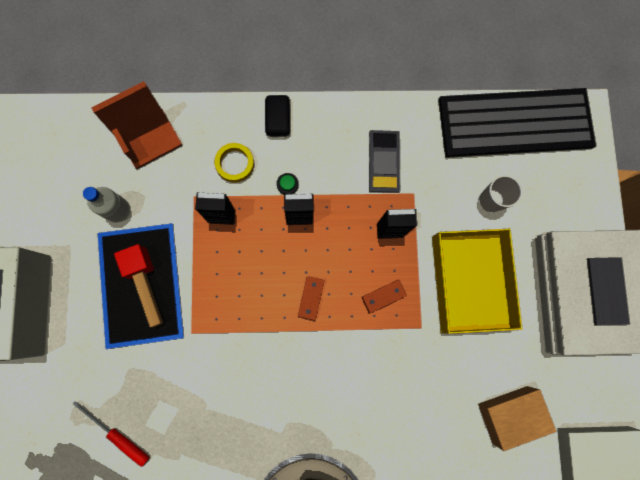

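View pics/side0.png

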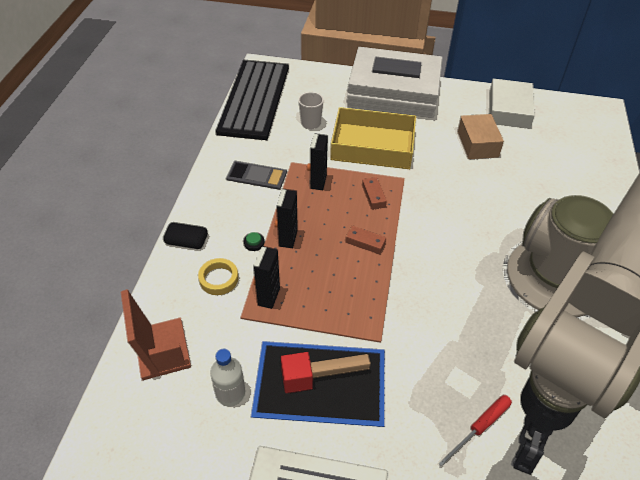

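Top view: three housings at (215,208), (299,209), (398,223), two blocks at (311,298), (385,296), the mallet at (138,285) on the mat to the left (+y), the bin at (479,281), and the button at (288,183). The side view agrees.

```bash
cat >> h.py <<'E'
def rects(m,P,minpx=40,zoff=None):
    out=[]
    n,l,s,c=cv2.connectedComponentsWithStats(m.astype(np.uint8))
    for k in range(1,n):
        if s[k,4]<minpx: continue
        p=P[l==k]; r=cv2.minAreaRect((p[:,:2]*1000).astype(np.float32))
        (cx,cy),(w,h),a=r
        if w<h: w,h,a=h,w,a+90
        a=(a+90)%180-90
        out.append((cx,cy,w,h,a,np.median(p[:,2])*1000,s[k,4],c[k]))
        print('  xy %.0f %.0f  %.0fx%.0f long-axis %.0fdeg z %.0f px %d at %s'%(cx,cy,w,h,a,np.median(p[:,2])*1000,s[k,4],np.round(c[k])))
    return out
def masks(im,P):
    H=cv2.cvtColor(im,cv2.COLOR_RGB2HSV).astype(int); h,s,v=H[...,0],H[...,1],H[...,2]
    x,y,z=P[...,0],P[...,1],P[...,2]
    W=(x>.25)&(x<.75)&(abs(y)<.5)
    return dict(block=W&((h<14)|(h>174))&(s>80)&(z>.020)&(z<.045)&(abs(y)<.26),
      htop=W&(z>.138)&(z<.155)&(abs(y)<.26),
      head=W&((h<6)|(h>174))&(s>170)&(z>.05)&(z<.075),
      handle=W&(h>6)&(h<25)&(s>60)&(z>.03)&(z<.055)&(abs(y)>.24),
      matedge=W&(h>105)&(h<125)&(s>150)&(z<.02)&(v>80),
      bin=W&(h>22)&(h<34)&(s>150)&(z>.05)&(z<.07),
      green=W&(h>45)&(h<85)&(s>90),
      plate=W&(h<14)&(s>100)&(z<.012)&(abs(y)<.3))
E
python3 - <<'E'
from h import *
for n in ('top',):
    im,d,i=grab(n); P=pts(d,i)
    for k,m in masks(im,P).items(): print(k); rects(m,P)
    y=P[...,1];
    m=(P[...,2]>.02)&(P[...,0]>.6)&(P[...,0]<.95)&(abs(y)<.5); print('far stuff'); rects(m,P,80)
E
```

```text
block
  xy 453 -11  90x40 long-axis -14deg z 31 px 735 at [311. 298.]
  xy 453 -172  90x40 long-axis -66deg z 31 px 735 at [384. 296.]
htop
  xy 642 188  61x37 long-axis 87deg z 147 px 547 at [211. 202.]
  xy 638 12  59x37 long-axis 89deg z 147 px 544 at [298. 203.]
  xy 604 -195  61x37 long-axis -89deg z 147 px 545 at [401. 218.]
head
  xy 539 372  57x57 long-axis 22deg z 60 px 727 at [131. 260.]
handle
  xy 519 -427  258x123 long-axis 37deg z 43 px 590 at [503. 270.]
  xy 480 -296  219x3 long-axis 2deg z 42 px 326 at [441. 284.]
  xy 457 343  120x28 long-axis 21deg z 44 px 723 at [147. 299.]
matedge
  xy 491 370  258x169 long-axis 7deg z 5 px 1570 at [141. 287.]
bin
  xy 483 -375  220x160 long-axis 2deg z 59 px 914 at [478. 280.]
green
  xy 570 34  341x37 long-axis 1deg z 22 px 220 at [287. 182.]
plate
  xy 538 -1  512x313 long-axis -90deg z 7 px 26114 at [302. 266.]
far stuff
  xy 836 360  121x90 long-axis -59deg z 95 px 2804 at [130. 115.]
  xy 855 -417  171x147 long-axis -88deg z 23 px 2661 at [480. 123.]
  xy 880 58  99x59 long-axis -0deg z 30 px 991 at [277. 115.]
  xy 768 158  89x87 long-axis 0deg z 25 px 593 at [234. 161.]
  xy 717 38  34x32 long-axis -0deg z 23 px 165 at [287. 182.]
  xy 673 -438  71x70 long-axis -45deg z 63 px 919 at [502. 193.]
  xy 660 422  60x53 long-axis -34deg z 100 px 1092 at [106. 203.]
  xy 642 188  61x37 long-axis 87deg z 144 px 1002 at [215. 208.]
  xy 638 11  60x37 long-axis 89deg z 145 px 864 at [299. 208.]
  xy 611 -195  61x22 long-axis -90deg z 147 px 405 at [397. 216.]
```

```bash
cat >> h.py <<'E'
def plan(*tgts, start=None, yaw=None):
    """tgts: (x,y,z mm, yaw deg or None). Prints units per leg: turn first (rows of own), then the shift in the turned tool frame"""
    s=env.observe(); R=np.array(s['tool_rot']); p=np.array(s['position'])*1000
    psi=np.degrees(np.arctan2(R[1,0],R[0,0]))
    for x,y,z,a in tgts:
        tz=0
        if a is not None:
            da=(a-psi+90)%180-90; psi+=da; tz=-np.radians(da)/.08
        c,s_=np.cos(np.radians(psi)),np.sin(np.radians(psi)); d=np.array([x,y,z])-p
        u=np.array([d[0]*c+d[1]*s_, d[0]*s_-d[1]*c, -d[2]])/40
        n=max(1,int(np.ceil(np.linalg.norm(u)/.95)))
        print('turn %.2f  shift tot %s  min rows %d each %s  yaw %.1f'%(tz,np.round(u,2),n,np.round(u/n,3),psi)); p=np.array([x,y,z])
E
python3 -c "
from h import *
plan((453,-11,140,76),(453,-11,29,None))"
```

```text
turn -0.32  shift tot [-11.27  10.71   2.75]  min rows 17 each [-0.663  0.63   0.162]  yaw 76.0
turn 0.00  shift tot [0.   0.   2.78]  min rows 3 each [0.    0.    0.925]  yaw 76.0
```

step_arm(
  steps=[
    {"xyz": [0,0,0],"turn": [0,0,-0.33],"gripper": 1},
    {"xyz": [-0.6,0.6,0.15],"turn": [0,0,0],"gripper": 1},
    {"xyz": [-0.6,0.6,0.15],"turn": [0,0,0],"gripper": 1},
    {"xyz": [-0.6,0.6,0.15],"turn": [0,0,0],"gripper": 1},
    {"xyz": [-0.6,0.6,0.15],"turn": [0,0,0],"gripper": 1},
    {"xyz": [-0.6,0.6,0.15],"turn": [0,0,0],"gripper": 1},
    {"xyz": [-0.6,0.6,0.15],"turn": [0,0,0],"gripper": 1},
    {"xyz": [-0.6,0.6,0.15],"turn": [0,0,0],"gripper": 1},
    {"xyz": [-0.6,0.6,0.15],"turn": [0,0,0],"gripper": 1},
    {"xyz": [-0.6,0.6,0.15],"turn": [0,0,0],"gripper": 1},
    {"xyz": [-0.6,0.6,0.15],"turn": [0,0,0],"gripper": 1},
    {"xyz": [-0.6,0.6,0.15],"turn": [0,0,0],"gripper": 1},
    {"xyz": [-0.6,0.6,0.15],"turn": [0,0,0],"gripper": 1},
    {"xyz": [-0.6,0.6,0.15],"turn": [0,0,0],"gripper": 1},
    {"xyz": [-0.6,0.6,0.15],"turn": [0,0,0],"gripper": 1},
    {"xyz": [-0.6,0.6,0.15],"turn": [0,0,0],"gripper": 1},
    {"xyz": [-0.6,0.6,0.15],"turn": [0,0,0],"gripper": 1},
    {"xyz": [-0.6,0.6,0.15],"turn": [0,0,0],"gripper": 1},
    {"xyz": [0,0,0],"turn": [0,0,0],"gripper": 1},
  ],
)

```text
time_s: 1.73
position: [0.4468, 0.0316, 0.1474]
tool_rot: [[0.245, 0.969, 0.001], [0.969, -0.245, -0.001], [-0.001, 0.001, -1.0]]
ft_force: [0.5, -0.3, 0.9]
grip_width: 0.0851
```

step_arm(
  steps=[
    {"xyz": [-0.5,0.2,0.3],"turn": [0,0,0],"gripper": 1},
    {"xyz": [-0.5,0.2,0.3],"turn": [0,0,0],"gripper": 1},
    {"xyz": [0,0,0.6],"turn": [0,0,0],"gripper": 1},
    {"xyz": [0,0,0.6],"turn": [0,0,0],"gripper": 1},
    {"xyz": [0,0,0.6],"turn": [0,0,0],"gripper": 1},
    {"xyz": [0,0,0.55],"turn": [0,0,0],"gripper": 1},
    {"xyz": [0,0,0],"turn": [0,0,0],"gripper": 1},
    {"xyz": [0,0,0],"turn": [0,0,0],"gripper": -1},
    {"xyz": [0,0,0],"turn": [0,0,0],"gripper": -1},
    {"xyz": [0,0,0],"turn": [0,0,0],"gripper": -1},
    {"xyz": [0,0,0],"turn": [0,0,0],"gripper": -1},
    {"xyz": [0,0,0],"turn": [0,0,0],"gripper": -1},
    {"xyz": [0,0,0],"turn": [0,0,0],"gripper": -1},
    {"xyz": [0,0,0],"turn": [0,0,0],"gripper": -1},
    {"xyz": [0,0,-0.8],"turn": [0,0,0],"gripper": -1},
    {"xyz": [0,0,-0.8],"turn": [0,0,0],"gripper": -1},
    {"xyz": [0,0,-0.8],"turn": [0,0,0],"gripper": -1},
    {"xyz": [0,0,0],"turn": [0,0,0],"gripper": -1},
  ],
  squeeze=60,
)

```text
time_s: 3.23
position: [0.4523, -0.0073, 0.1319]
tool_rot: [[0.241, 0.971, 0.01], [0.971, -0.241, -0.003], [-0.0, 0.011, -1.0]]
ft_force: [1.4, -0.5, -0.3]
grip_width: 0.0387
```

```bash
python3 -c "
from h import *
st(); plan((430,-370,125,92),(430,-370,60,None))"
```

```text
t 3.23 p [ 0.4523 -0.0073  0.1319] w 0.0387 F [ 1.4 -0.5 -0.3]
[[0.241, 0.971, 0.01], [0.971, -0.241, -0.003], [-0.0, 0.011, -1.0]] [-16.   19.8 100.2   0.   59.3 -92.1]
turn -3.47  shift tot [-9.04 -0.87  0.17]  min rows 10 each [-0.904 -0.087  0.017]  yaw 92.0
turn 0.00  shift tot [0.   0.   1.62]  min rows 2 each [0.    0.    0.812]  yaw 92.0
```

step_arm(
  steps=[
    {"xyz": [0,0,0],"turn": [0,0,-0.87],"gripper": -1},
    {"xyz": [0,0,0],"turn": [0,0,-0.87],"gripper": -1},
    {"xyz": [0,0,0],"turn": [0,0,-0.87],"gripper": -1},
    {"xyz": [0,0,0],"turn": [0,0,-0.87],"gripper": -1},
    {"xyz": [-0.75,-0.07,0],"turn": [0,0,0],"gripper": -1},
    {"xyz": [-0.75,-0.07,0],"turn": [0,0,0],"gripper": -1},
    {"xyz": [-0.75,-0.07,0],"turn": [0,0,0],"gripper": -1},
    {"xyz": [-0.75,-0.07,0],"turn": [0,0,0],"gripper": -1},
    {"xyz": [-0.75,-0.07,0],"turn": [0,0,0],"gripper": -1},
    {"xyz": [-0.75,-0.07,0],"turn": [0,0,0],"gripper": -1},
    {"xyz": [-0.75,-0.07,0],"turn": [0,0,0],"gripper": -1},
    {"xyz": [-0.75,-0.07,0],"turn": [0,0,0],"gripper": -1},
    {"xyz": [-0.75,-0.07,0],"turn": [0,0,0],"gripper": -1},
    {"xyz": [-0.75,-0.07,0],"turn": [0,0,0],"gripper": -1},
    {"xyz": [-0.75,-0.07,0],"turn": [0,0,0],"gripper": -1},
    {"xyz": [-0.79,-0.1,0],"turn": [0,0,0],"gripper": -1},
    {"xyz": [0,0,0],"turn": [0,0,0],"gripper": -1},
  ],
)

```text
time_s: 4.65
position: [0.4273, -0.3745, 0.1262]
tool_rot: [[-0.031, 1.0, 0.001], [1.0, 0.031, -0.003], [-0.003, 0.001, -1.0]]
ft_force: [-0.8, -0.6, -2.1]
grip_width: 0.0388
```

```bash
python3 -c "
from h import *
st(); plan((430,-372,45,92))
im,d,i=grab('top');P=pts(d,i);M=masks(im,P)
for k in('block','htop','head','handle'): print(k);rects(M[k],P)"
```

```text
t 4.65 p [ 0.4273 -0.3745  0.1262] w 0.0388 F [-0.8 -0.6 -2.1]
[[-0.031, 1.0, 0.001], [1.0, 0.031, -0.003], [-0.003, 0.001, -1.0]] [-5.310e+01  3.020e+01  8.230e+01 -1.000e-01  6.730e+01 -1.449e+02]
turn -0.05  shift tot [0.06 0.07 2.03]  min rows 3 each [0.02  0.023 0.677]  yaw 92.0
block
  xy 454 -172  90x39 long-axis -68deg z 30 px 479 at [385. 292.]
htop
  xy 643 188  61x37 long-axis 87deg z 147 px 550 at [211. 202.]
  xy 638 12  59x37 long-axis 89deg z 147 px 541 at [298. 203.]
  xy 604 -195  61x37 long-axis -89deg z 147 px 547 at [402. 218.]
  xy 263 136  59x13 long-axis -83deg z 149 px 83 at [239. 397.]
head
  xy 539 373  58x57 long-axis -69deg z 60 px 725 at [131. 260.]
handle
  xy 574 -399  178x83 long-axis 58deg z 43 px 332 at [495. 245.]
  xy 480 -296  219x3 long-axis 2deg z 43 px 325 at [441. 283.]
  xy 457 341  121x28 long-axis 23deg z 44 px 718 at [147. 299.]
```

step_arm(
  steps=[
    {"xyz": [0,0,0.7],"turn": [0,0,0],"gripper": -1},
    {"xyz": [0,0,0.7],"turn": [0,0,0],"gripper": -1},
    {"xyz": [0,0,0.63],"turn": [0,0,0],"gripper": -1},
    {"xyz": [0,0,0],"turn": [0,0,0],"gripper": -1},
    {"xyz": [0,0,0],"turn": [0,0,0],"gripper": 0.6},
    {"xyz": [0,0,0],"turn": [0,0,0],"gripper": 0.6},
    {"xyz": [0,0,0],"turn": [0,0,0],"gripper": 0.6},
    {"xyz": [0,0,-0.8],"turn": [0,0,0],"gripper": 0.6},
    {"xyz": [0,0,-0.8],"turn": [0,0,0],"gripper": 0.6},
    {"xyz": [0,0,-0.6],"turn": [0,0,0],"gripper": 1},
    {"xyz": [0.8,0.07,0],"turn": [0,0,0.9],"gripper": 1},
    {"xyz": [0.4,0,0],"turn": [0,0,1],"gripper": 1},
    {"xyz": [0,0,0],"turn": [0,0,1],"gripper": 1},
    {"xyz": [0,0,0],"turn": [0,0,1],"gripper": 1},
    {"xyz": [0,0,0],"turn": [0,0,1],"gripper": 1},
    {"xyz": [0,0,0],"turn": [0,0,1],"gripper": 1},
    {"xyz": [0,0,0],"turn": [0,0,1],"gripper": 1},
    {"xyz": [0,0,0],"turn": [0,0,1],"gripper": 1},
    {"xyz": [0,0,0],"turn": [0,0,1],"gripper": 1},
    {"xyz": [0,0,0],"turn": [0,0,1],"gripper": 1},
  ],
)

```text
time_s: 6.37
position: [0.4306, -0.3216, 0.1348]
tool_rot: [[0.69, 0.724, 0.002], [0.724, -0.69, -0.002], [-0.0, 0.003, -1.0]]
ft_force: [0.1, -0.1, 1.0]
grip_width: 0.0857
```

```bash
python3 -c "
from h import *
st(); plan((453,-172,110,24),(453,-172,29,None))
im,d,i=grab('top');P=pts(d,i);M=masks(im,P)
for k in('block',): print(k);rects(M[k],P)
x,y,z=P[...,0],P[...,1],P[...,2]
rects((abs(x-483)<102)|(abs(x-.483)<.1)&(abs(y+.375)<.07)&(z>.018)&(z<.06),P)"
```

```text
t 6.37 p [ 0.4306 -0.3216  0.1348] w 0.0857 F [ 0.1 -0.1  1. ]
[[0.69, 0.724, 0.002], [0.724, -0.69, -0.002], [-0.0, 0.003, -1.0]] [-49.4  27.   86.7   0.   66.1 -95.8]
turn 4.89  shift tot [ 2.03 -3.19  0.62]  min rows 5 each [ 0.407 -0.637  0.124]  yaw 24.0
turn 0.00  shift tot [0.   0.   2.02]  min rows 3 each [0.    0.    0.675]  yaw 24.0
block
  xy 453 -172  90x40 long-axis -66deg z 31 px 731 at [384. 296.]
```

step_arm(
  steps=[
    {"xyz": [0,0,0],"turn": [0,0,0.98],"gripper": 1},
    {"xyz": [0,0,0],"turn": [0,0,0.98],"gripper": 1},
    {"xyz": [0,0,0],"turn": [0,0,0.98],"gripper": 1},
    {"xyz": [0,0,0],"turn": [0,0,0.98],"gripper": 1},
    {"xyz": [0,0,0],"turn": [0,0,0.98],"gripper": 1},
    {"xyz": [0.34,-0.53,0.1],"turn": [0,0,0],"gripper": 1},
    {"xyz": [0.34,-0.53,0.1],"turn": [0,0,0],"gripper": 1},
    {"xyz": [0.34,-0.53,0.1],"turn": [0,0,0],"gripper": 1},
    {"xyz": [0.34,-0.53,0.1],"turn": [0,0,0],"gripper": 1},
    {"xyz": [0.34,-0.53,0.1],"turn": [0,0,0],"gripper": 1},
    {"xyz": [0.34,-0.53,0.1],"turn": [0,0,0],"gripper": 1},
    {"xyz": [0,0,0],"turn": [0,0,0],"gripper": 1},
  ],
)

```text
time_s: 7.42
position: [0.4525, -0.1683, 0.1097]
tool_rot: [[0.91, 0.414, -0.0], [0.414, -0.91, 0.001], [0.0, -0.001, -1.0]]
ft_force: [-1.7, 0.9, -0.2]
grip_width: 0.0855
```

```bash
python3 -c "
from h import *
st(); plan((453,-172,29,24))
im,d,i=grab('top','t1');P=pts(d,i)
x,y,z=P[...,0],P[...,1],P[...,2]
rects((abs(x-.483)<.1)&(abs(y+.375)<.07)&(z>.018)&(z<.06),P)
cv2.imwrite('pics/t1c.png',cv2.resize(im[180:360,300:540,::-1],None,fx=2.5,fy=2.5))"
```

```text
t 7.42 p [ 0.4525 -0.1683  0.1097] w 0.0855 F [-1.7  0.9 -0.2]
[[0.91, 0.414, -0.0], [0.414, -0.91, 0.001], [0.0, -0.001, -1.0]] [-34.5  24.5  96.9   0.   58.6 -59. ]
turn 0.10  shift tot [-0.03  0.09  2.02]  min rows 3 each [-0.009  0.03   0.672]  yaw 24.0
  xy 431 -370  90x41 long-axis 1deg z 29 px 722 at [474. 306.]
```

View pics/t1c.png

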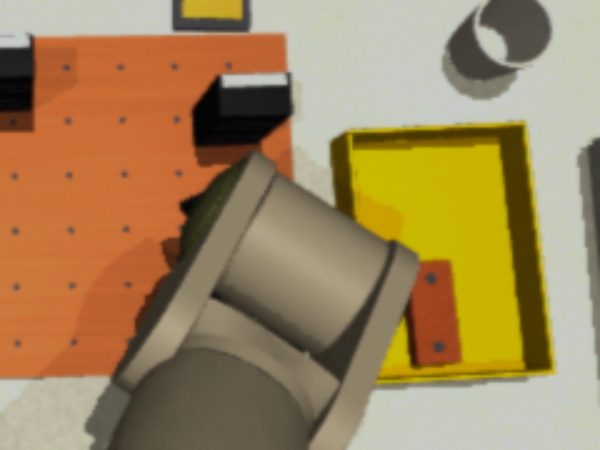

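Block 1 lies flat in the lower part of the bin, crop (435,315). Now block 2.

step_arm(
  steps=[
    {"xyz": [0,0.08,0.67],"turn": [0,0,0.1],"gripper": 1},
    {"xyz": [0,0,0.67],"turn": [0,0,0],"gripper": 1},
    {"xyz": [0,0,0.67],"turn": [0,0,0],"gripper": 1},
    {"xyz": [0,0,0],"turn": [0,0,0],"gripper": 1},
    {"xyz": [0,0,0],"turn": [0,0,0],"gripper": -1},
    {"xyz": [0,0,0],"turn": [0,0,0],"gripper": -1},
    {"xyz": [0,0,0],"turn": [0,0,0],"gripper": -1},
    {"xyz": [0,0,0],"turn": [0,0,0],"gripper": -1},
    {"xyz": [0,0,0],"turn": [0,0,0],"gripper": -1},
    {"xyz": [0,0,0],"turn": [0,0,0],"gripper": -1},
    {"xyz": [0,0,0],"turn": [0,0,0],"gripper": -1},
    {"xyz": [0,0,-0.8],"turn": [0,0,0],"gripper": -1},
    {"xyz": [0,0,-0.8],"turn": [0,0,0],"gripper": -1},
    {"xyz": [0,0,-0.8],"turn": [0,0,0],"gripper": -1},
    {"xyz": [0,0,0],"turn": [0,0,-0.95],"gripper": -1},
    {"xyz": [0,0,0],"turn": [0,0,-0.95],"gripper": -1},
    {"xyz": [0,0,0],"turn": [0,0,-0.95],"gripper": -1},
    {"xyz": [0,0,0],"turn": [0,0,-0.95],"gripper": -1},
    {"xyz": [0,0,0],"turn": [0,0,-0.95],"gripper": -1},
    {"xyz": [0,0,0],"turn": [0,0,0],"gripper": -1},
  ],
)

```text
time_s: 9.13
position: [0.454, -0.1749, 0.1255]
tool_rot: [[0.699, 0.715, 0.001], [0.715, -0.699, -0.001], [0.0, 0.001, -1.0]]
ft_force: [0.8, -0.1, -1.6]
grip_width: 0.0386
```

```bash
python3 -c "
from h import *
st(); plan((536,-372,125,92),(536,-372,50,None))
"
```

```text
t 9.13 p [ 0.454  -0.1749  0.1255] w 0.0386 F [ 0.8 -0.1 -1.6]
[[0.699, 0.715, 0.001], [0.715, -0.699, -0.001], [0.0, 0.001, -1.0]] [-35.   23.4  95.3  -0.   61.2 -80.7]
turn -10.11  shift tot [-5.    1.88  0.01]  min rows 6 each [-0.833  0.313  0.002]  yaw 92.0
turn 0.00  shift tot [0.   0.   1.88]  min rows 2 each [0.    0.    0.938]  yaw 92.0
```

step_arm(
  steps=[
    {"xyz": [0,0,0],"turn": [0,0,-1],"gripper": -1},
    {"xyz": [0,0,0],"turn": [0,0,-1],"gripper": -1},
    {"xyz": [0,0,0],"turn": [0,0,-1],"gripper": -1},
    {"xyz": [0,0,0],"turn": [0,0,-1],"gripper": -1},
    {"xyz": [0,0,0],"turn": [0,0,-1],"gripper": -1},
    {"xyz": [0,0,0],"turn": [0,0,-1],"gripper": -1},
    {"xyz": [0,0,0],"turn": [0,0,-1],"gripper": -1},
    {"xyz": [0,0,0],"turn": [0,0,-1],"gripper": -1},
    {"xyz": [0,0,0],"turn": [0,0,-1],"gripper": -1},
    {"xyz": [0,0,0],"turn": [0,0,-1],"gripper": -1},
    {"xyz": [-0.625,0.235,0],"turn": [0,0,0],"gripper": -1},
    {"xyz": [-0.625,0.235,0],"turn": [0,0,0],"gripper": -1},
    {"xyz": [-0.625,0.235,0],"turn": [0,0,0],"gripper": -1},
    {"xyz": [-0.625,0.235,0],"turn": [0,0,0],"gripper": -1},
    {"xyz": [-0.625,0.235,0],"turn": [0,0,0],"gripper": -1},
    {"xyz": [-0.625,0.235,0],"turn": [0,0,0],"gripper": -1},
    {"xyz": [-0.625,0.235,0],"turn": [0,0,0],"gripper": -1},
    {"xyz": [-0.625,0.235,0],"turn": [0,0,0],"gripper": -1},
    {"xyz": [0,0,0],"turn": [0,0,0],"gripper": -1},
  ],
)

```text
time_s: 10.72
position: [0.5345, -0.3772, 0.1248]
tool_rot: [[-0.018, 1.0, 0.002], [1.0, 0.018, -0.003], [-0.003, 0.002, -1.0]]
ft_force: [-1.2, 0.1, -1.8]
grip_width: 0.0388
```

```bash
python3 -c "
from h import *
st(); plan((536,-372,50,92))
"
```

```text
t 10.72 p [ 0.5345 -0.3772  0.1248] w 0.0388 F [-1.2  0.1 -1.8]
[[-0.018, 1.0, 0.002], [1.0, 0.018, -0.003], [-0.003, 0.002, -1.0]] [ -45.5   38.    67.    -0.    74.9 -136.6]
turn -0.21  shift tot [0.13 0.04 1.87]  min rows 2 each [0.065 0.021 0.935]  yaw 92.0
```

step_arm(
  steps=[
    {"xyz": [0.12,0.04,0.6],"turn": [0,0,-0.2],"gripper": -1},
    {"xyz": [0,0,0.65],"turn": [0,0,0],"gripper": -1},
    {"xyz": [0,0,0.62],"turn": [0,0,0],"gripper": -1},
    {"xyz": [0,0,0],"turn": [0,0,0],"gripper": -1},
    {"xyz": [0,0,0],"turn": [0,0,0],"gripper": 0.6},
    {"xyz": [0,0,0],"turn": [0,0,0],"gripper": 0.6},
    {"xyz": [0,0,0],"turn": [0,0,0],"gripper": 0.6},
    {"xyz": [0,0,-0.8],"turn": [0,0,0],"gripper": 0.6},
    {"xyz": [0,0,-0.8],"turn": [0,0,0],"gripper": 0.6},
    {"xyz": [0,0,-0.8],"turn": [0,0,0],"gripper": 0},
    {"xyz": [0,0,-0.8],"turn": [0,0,0],"gripper": -1},
    {"xyz": [0,0,-0.8],"turn": [0,0,0],"gripper": -1},
    {"xyz": [0,0,0],"turn": [0,0,0],"gripper": -1},
  ],
)

```text
time_s: 11.8
position: [0.5367, -0.3696, 0.2192]
tool_rot: [[-0.039, 0.999, 0.01], [0.999, 0.039, -0.01], [-0.011, 0.01, -1.0]]
ft_force: [0.3, 0.1, 0.1]
grip_width: 0.0203
```

```bash
python3 -c "
from h import *
st(); plan((665,-195,210,90),(665,-195,135,90),(560,-195,135,90))
im,d,i=grab('side','s1');P=pts(d,i)
x,y,z=P[...,0],P[...,1],P[...,2]
rects((abs(x-.483)<.1)&(abs(y+.375)<.07)&(z>.018)&(z<.06),P)
M=masks(im,P)
for k in('block','htop'): print(k);rects(M[k],P)
cv2.imwrite('pics/s1c.png',cv2.resize(im[80:240,240:480,::-1],None,fx=2.5,fy=2.5))"
```

```text
t 11.8 p [ 0.5367 -0.3696  0.2192] w 0.0203 F [0.3 0.1 0.1]
[[-0.039, 0.999, 0.01], [0.999, 0.039, -0.01], [-0.011, 0.01, -1.0]] [ -44.9   33.1   60.2   -0.    85.9 -137.2]
turn 0.48  shift tot [4.36 3.21 0.23]  min rows 6 each [0.727 0.534 0.038]  yaw 90.0
turn -0.00  shift tot [0.   0.   1.88]  min rows 2 each [0.    0.    0.938]  yaw 90.0
turn -0.00  shift tot [-0.   -2.62  0.  ]  min rows 3 each [-0.    -0.875  0.   ]  yaw 90.0
  xy 531 -363  91x54 long-axis 1deg z 27 px 384 at [355. 138.]
  xy 431 -367  89x52 long-axis 5deg z 27 px 376 at [391. 143.]
block
htop
  xy 603 -192  68x37 long-axis -89deg z 146 px 264 at [318. 142.]
  xy 638 16  66x38 long-axis -90deg z 146 px 345 at [286. 199.]
  xy 642 192  63x38 long-axis 85deg z 145 px 436 at [265. 259.]
```

View pics/s1c.png

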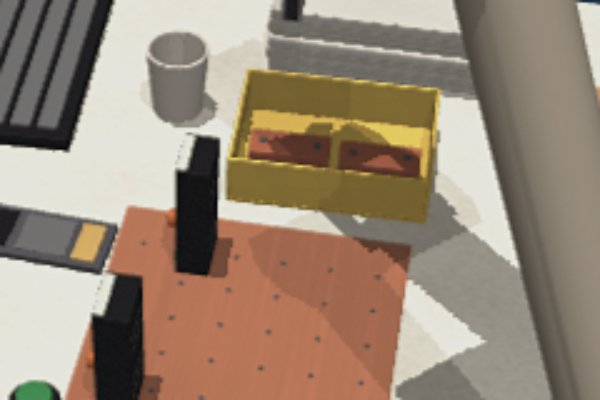

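Both blocks lie flat inside the bin, crop (290,145) and (380,158). Now housing 3, pushed from its far side.

step_arm(
  steps=[
    {"xyz": [0,0,0],"turn": [0,0,0.48],"gripper": -1},
    {"xyz": [0.62,0.46,0.03],"turn": [0,0,0],"gripper": -1},
    {"xyz": [0.62,0.46,0.03],"turn": [0,0,0],"gripper": -1},
    {"xyz": [0.62,0.46,0.03],"turn": [0,0,0],"gripper": -1},
    {"xyz": [0.62,0.46,0.03],"turn": [0,0,0],"gripper": -1},
    {"xyz": [0.62,0.46,0.03],"turn": [0,0,0],"gripper": -1},
    {"xyz": [0.62,0.46,0.03],"turn": [0,0,0],"gripper": -1},
    {"xyz": [0.62,0.46,0.03],"turn": [0,0,0],"gripper": -1},
    {"xyz": [0,0,0],"turn": [0,0,0],"gripper": -1},
  ],
)

```text
time_s: 12.6
position: [0.666, -0.1896, 0.201]
tool_rot: [[-0.005, 1.0, 0.0], [1.0, 0.005, 0.002], [0.002, 0.0, -1.0]]
ft_force: [0.5, 0.2, -0.0]
grip_width: 0.0002
```

```bash
python3 -c "
from h import *
st(); plan((665,-195,135,90),(575,-195,135,90))
"
```

```text
t 12.6 p [ 0.666  -0.1896  0.201 ] w 0.0002 F [ 0.5  0.2 -0. ]
[[-0.005, 1.0, 0.0], [1.0, 0.005, 0.002], [0.002, 0.0, -1.0]] [-2.57e+01  3.85e+01  5.29e+01  1.00e-01  8.87e+01 -1.16e+02]
turn 0.07  shift tot [-0.14 -0.03  1.65]  min rows 2 each [-0.068 -0.013  0.825]  yaw 90.0
turn -0.00  shift tot [-0.   -2.25  0.  ]  min rows 3 each [-0.   -0.75  0.  ]  yaw 90.0
```

step_arm(
  steps=[
    {"xyz": [-0.14,0,0.55],"turn": [0,0,0.07],"gripper": -1},
    {"xyz": [0,0,0.55],"turn": [0,0,0],"gripper": -1},
    {"xyz": [0,0,0.55],"turn": [0,0,0],"gripper": -1},
    {"xyz": [0,-0.25,0],"turn": [0,0,0],"gripper": -1},
    {"xyz": [0,-0.25,0],"turn": [0,0,0],"gripper": -1},
    {"xyz": [0,-0.25,0],"turn": [0,0,0],"gripper": -1},
    {"xyz": [0,-0.25,0],"turn": [0,0,0],"gripper": -1},
    {"xyz": [0,-0.25,0],"turn": [0,0,0],"gripper": -1},
    {"xyz": [0,-0.25,0],"turn": [0,0,0],"gripper": -1},
    {"xyz": [0,-0.25,0],"turn": [0,0,0],"gripper": -1},
    {"xyz": [0,-0.25,0],"turn": [0,0,0],"gripper": -1},
    {"xyz": [0,-0.2,0],"turn": [0,0,0],"gripper": -1},
    {"xyz": [0,0,-0.5],"turn": [0,0,0],"gripper": -1},
    {"xyz": [0,0,-0.6],"turn": [0,0,0],"gripper": -1},
    {"xyz": [0,0,-0.6],"turn": [0,0,0],"gripper": -1},
    {"xyz": [0.5,0,0],"turn": [0,0,0],"gripper": -1},
    {"xyz": [0.6,0,0],"turn": [0,0,0],"gripper": -1},
    {"xyz": [0,0,0],"turn": [0,0,0],"gripper": -1},
  ],
)

```text
time_s: 14.1
position: [0.5758, -0.1527, 0.2042]
tool_rot: [[0.003, 1.0, 0.0], [1.0, -0.003, 0.001], [0.001, 0.0, -1.0]]
ft_force: [-0.4, 0.1, -0.3]
grip_width: -0.0
```

```bash
cat >> h.py <<'E'
def panels(name='top',save=None):
    im,d,i=grab(name,save); P=pts(d,i); x,y,z=P[...,0],P[...,1],P[...,2]
    W=(x>.3)&(x<.72)&(abs(y)<.27)
    print('panels'); rects(W&(z>.034)&(z<.062)&(im.min(2)>110),P,150)
    H=cv2.cvtColor(im,cv2.COLOR_RGB2HSV)
    print('plugs'); rects(W&(z>.036)&(z<.07)&(H[...,0]<22)&(H[...,1]>150)&(H[...,2]>120),P,15)
    M=masks(im,P); print('htop'); rects(M['htop'],P); print('head'); rects(M['head'],P); print('handle'); rects(M['handle']&(y>0),P)
    return im
E
python3 -c "
from h import *
st(); im=panels('top','t2'); plan((695,12,200,90),(695,12,135,90),(610,12,135,90))
cv2.imwrite('pics/t2c.png',cv2.resize(im[180:360,180:440,::-1],None,fx=2.5,fy=2.5))
"
```

```text
t 14.1 p [ 0.5758 -0.1527  0.2042] w -0.0 F [-0.4  0.1 -0.3]
[[0.003, 1.0, 0.0], [1.0, -0.003, 0.001], [0.001, 0.0, -1.0]] [-2.630e+01  2.840e+01  7.120e+01  1.000e-01  8.040e+01 -1.161e+02]
panels
plugs
htop
  xy 643 188  60x37 long-axis 86deg z 147 px 551 at [211. 202.]
  xy 638 12  59x37 long-axis 89deg z 147 px 541 at [299. 203.]
head
  xy 539 373  58x57 long-axis -69deg z 60 px 725 at [131. 260.]
handle
  xy 457 341  121x28 long-axis 23deg z 44 px 718 at [147. 299.]
turn -0.04  shift tot [4.16 2.98 0.1 ]  min rows 6 each [0.693 0.496 0.016]  yaw 90.0
turn -0.00  shift tot [0.   0.   1.62]  min rows 2 each [0.    0.    0.812]  yaw 90.0
turn -0.00  shift tot [-0.   -2.12  0.  ]  min rows 3 each [-0.    -0.708  0.   ]  yaw 90.0
```

View pics/t2c.png

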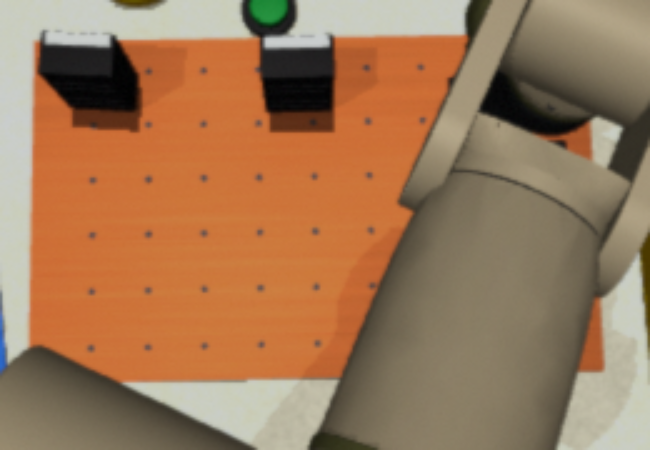

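The arm hides housing 3. I'll go on to housing 2 (front face at x≈656) and check from there.

step_arm(
  steps=[
    {"xyz": [0.52,0.37,0],"turn": [0,0,0],"gripper": -1},
    {"xyz": [0.52,0.37,0],"turn": [0,0,0],"gripper": -1},
    {"xyz": [0.52,0.37,0],"turn": [0,0,0],"gripper": -1},
    {"xyz": [0.52,0.37,0],"turn": [0,0,0],"gripper": -1},
    {"xyz": [0.52,0.37,0],"turn": [0,0,0],"gripper": -1},
    {"xyz": [0.52,0.37,0],"turn": [0,0,0],"gripper": -1},
    {"xyz": [0.52,0.38,0],"turn": [0,0,0],"gripper": -1},
    {"xyz": [0.52,0.38,0],"turn": [0,0,0],"gripper": -1},
    {"xyz": [0,0,0],"turn": [0,0,0],"gripper": -1},
  ],
)

```text
time_s: 14.9
position: [0.6978, 0.0128, 0.2026]
tool_rot: [[0.002, 1.0, 0.0], [1.0, -0.002, 0.001], [0.001, 0.0, -1.0]]
ft_force: [0.7, 0.0, 0.4]
grip_width: -0.0
```

```bash
python3 -c "
from h import *
st(); im=panels('top','t3'); plan((695,12,135,90),(610,12,135,90))
panels('side','s3')
cv2.imwrite('pics/t3c.png',cv2.resize(im[180:360,180:440,::-1],None,fx=2.5,fy=2.5))
"
```

```text
t 14.9 p [0.6978 0.0128 0.2026] w -0.0 F [0.7 0.  0.4]
[[0.002, 1.0, 0.0], [1.0, -0.002, 0.001], [0.001, 0.0, -1.0]] [ -8.7  39.   51.5   0.   89.4 -98.5]
panels
  xy 514 -197  130x53 long-axis 2deg z 43 px 1307 at [395. 269.]
plugs
  xy 534 -196  18x18 long-axis -11deg z 53 px 61 at [395. 258.]
htop
  xy 643 188  60x37 long-axis 86deg z 147 px 552 at [211. 202.]
head
  xy 539 372  58x57 long-axis 20deg z 60 px 719 at [131. 260.]
handle
  xy 481 351  69x27 long-axis 24deg z 44 px 378 at [143. 286.]
turn -0.04  shift tot [ 0.02 -0.05  1.69]  min rows 2 each [ 0.012 -0.024  0.845]  yaw 90.0
turn -0.00  shift tot [-0.   -2.12  0.  ]  min rows 3 each [-0.    -0.708  0.   ]  yaw 90.0
panels
  xy 511 -194  134x64 long-axis 1deg z 42 px 712 at [353. 176.]
plugs
  xy 532 -190  16x14 long-axis 18deg z 53 px 31 at [345. 173.]
htop
  xy 638 15  65x37 long-axis 89deg z 146 px 344 at [286. 199.]
  xy 642 191  65x38 long-axis 84deg z 145 px 439 at [265. 259.]
head
  xy 538 377  59x56 long-axis -70deg z 59 px 760 at [296. 367.]
handle
  xy 456 344  118x28 long-axis 21deg z 43 px 774 at [340. 364.]
```

View pics/t3c.png

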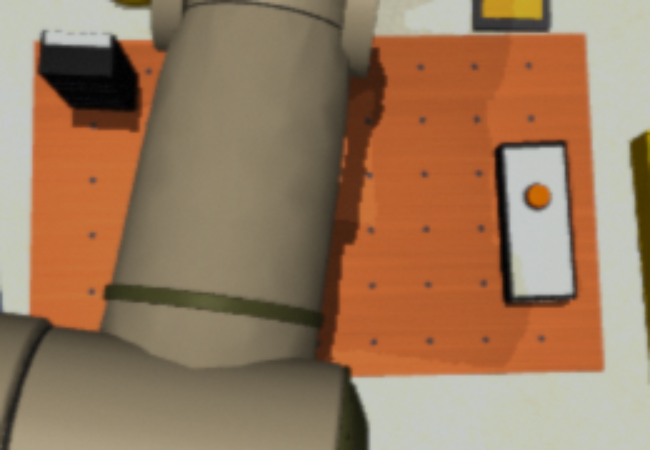

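Housing 3 lies panel up with its plug at crop (538,196). Next housing 2.

step_arm(
  steps=[
    {"xyz": [0,0,0.56],"turn": [0,0,0],"gripper": -1},
    {"xyz": [0,0,0.56],"turn": [0,0,0],"gripper": -1},
    {"xyz": [0,0,0.56],"turn": [0,0,0],"gripper": -1},
    {"xyz": [0,-0.25,0],"turn": [0,0,0],"gripper": -1},
    {"xyz": [0,-0.25,0],"turn": [0,0,0],"gripper": -1},
    {"xyz": [0,-0.25,0],"turn": [0,0,0],"gripper": -1},
    {"xyz": [0,-0.25,0],"turn": [0,0,0],"gripper": -1},
    {"xyz": [0,-0.25,0],"turn": [0,0,0],"gripper": -1},
    {"xyz": [0,-0.25,0],"turn": [0,0,0],"gripper": -1},
    {"xyz": [0,-0.25,0],"turn": [0,0,0],"gripper": -1},
    {"xyz": [0,-0.25,0],"turn": [0,0,0],"gripper": -1},
    {"xyz": [0,-0.2,0],"turn": [0,0,0],"gripper": -1},
    {"xyz": [0,0,0],"turn": [0,0,0],"gripper": -1},
    {"xyz": [0,0,-0.5],"turn": [0,0,0],"gripper": -1},
    {"xyz": [0,0,-0.6],"turn": [0,0,0],"gripper": -1},
    {"xyz": [0,0,-0.6],"turn": [0,0,0],"gripper": -1},
    {"xyz": [0,0.6,0],"turn": [0,0,0],"gripper": -1},
    {"xyz": [0,0.8,0],"turn": [0,0,0],"gripper": -1},
    {"xyz": [0,0.8,0],"turn": [0,0,0],"gripper": -1},
  ],
)

```text
time_s: 16.58
position: [0.6973, 0.0093, 0.2056]
tool_rot: [[0.006, 1.0, 0.002], [1.0, -0.006, -0.0], [-0.0, 0.002, -1.0]]
ft_force: [-0.1, -0.3, -0.2]
grip_width: 0.0003
```

```bash
python3 -c "
from h import *
st(); plan((696,188,200,90),(696,188,135,90))
"
```

```text
t 16.58 p [0.6973 0.0093 0.2056] w 0.0003 F [-0.1 -0.3 -0.2]
[[0.006, 1.0, 0.002], [1.0, -0.006, -0.0], [-0.0, 0.002, -1.0]] [ -8.9  38.8  51.4  -0.   89.6 -98.6]
turn -0.07  shift tot [ 4.47 -0.03  0.14]  min rows 5 each [ 0.893 -0.007  0.028]  yaw 90.0
turn -0.00  shift tot [0.   0.   1.62]  min rows 2 each [0.    0.    0.812]  yaw 90.0
```

step_arm(
  steps=[
    {"xyz": [0.63,0,0],"turn": [0,0,0],"gripper": -1},
    {"xyz": [0.64,0,0],"turn": [0,0,0],"gripper": -1},
    {"xyz": [0.64,0,0],"turn": [0,0,0],"gripper": -1},
    {"xyz": [0.64,0,0],"turn": [0,0,0],"gripper": -1},
    {"xyz": [0.64,0,0],"turn": [0,0,0],"gripper": -1},
    {"xyz": [0.64,0,0],"turn": [0,0,0],"gripper": -1},
    {"xyz": [0.64,0,0],"turn": [0,0,0],"gripper": -1},
    {"xyz": [0,0,0],"turn": [0,0,0],"gripper": -1},
  ],
)

```text
time_s: 17.25
position: [0.6967, 0.1929, 0.2041]
tool_rot: [[0.001, 1.0, 0.0], [1.0, -0.001, 0.001], [0.001, 0.0, -1.0]]
ft_force: [0.4, -0.1, 0.2]
grip_width: -0.0002
```

```bash
python3 -c "
from h import *
st(); plan((696,188,135,90))
panels('top','t4')
"
```

```text
t 17.25 p [0.6967 0.1929 0.2041] w -0.0002 F [ 0.4 -0.1  0.2]
[[0.001, 1.0, 0.0], [1.0, -0.001, 0.001], [0.001, 0.0, -1.0]] [  6.1  41.8  45.7   0.1  92.5 -83.8]
turn -0.01  shift tot [-0.12 -0.02  1.73]  min rows 2 each [-0.062 -0.009  0.863]  yaw 90.0
panels
  xy 549 11  130x52 long-axis 1deg z 43 px 1302 at [300. 255.]
  xy 514 -197  130x53 long-axis 1deg z 43 px 1312 at [395. 269.]
plugs
  xy 568 10  18x17 long-axis -0deg z 55 px 60 at [300. 244.]
  xy 534 -196  18x18 long-axis -1deg z 54 px 62 at [395. 258.]
htop
  xy 641 168  36x19 long-axis -3deg z 146 px 95 at [222. 206.]
head
  xy 537 377  57x48 long-axis 20deg z 61 px 473 at [126. 261.]
handle
```

Housing 2 is over, panel at 43 mm and plug at (568, 10). Next housing 1.

step_arm(
  steps=[
    {"xyz": [-0.12,0,0.57],"turn": [0,0,0],"gripper": -1},
    {"xyz": [0,0,0.58],"turn": [0,0,0],"gripper": -1},
    {"xyz": [0,0,0.58],"turn": [0,0,0],"gripper": -1},
    {"xyz": [0,-0.25,0],"turn": [0,0,0],"gripper": -1},
    {"xyz": [0,-0.25,0],"turn": [0,0,0],"gripper": -1},
    {"xyz": [0,-0.25,0],"turn": [0,0,0],"gripper": -1},
    {"xyz": [0,-0.25,0],"turn": [0,0,0],"gripper": -1},
    {"xyz": [0,-0.25,0],"turn": [0,0,0],"gripper": -1},
    {"xyz": [0,-0.25,0],"turn": [0,0,0],"gripper": -1},
    {"xyz": [0,-0.25,0],"turn": [0,0,0],"gripper": -1},
    {"xyz": [0,-0.25,0],"turn": [0,0,0],"gripper": -1},
    {"xyz": [0,-0.2,0],"turn": [0,0,0],"gripper": -1},
    {"xyz": [0,0,0],"turn": [0,0,0],"gripper": -1},
    {"xyz": [0,0,-0.5],"turn": [0,0,0],"gripper": -1},
    {"xyz": [0,0,-0.6],"turn": [0,0,0],"gripper": -1},
    {"xyz": [0,0,-0.6],"turn": [0,0,0],"gripper": -1},
    {"xyz": [-0.6,0,0],"turn": [0,0,0],"gripper": 0},
    {"xyz": [-0.8,-0.8,0],"turn": [0,0,0],"gripper": 1},
    {"xyz": [-0.8,-0.8,0],"turn": [0,0,0],"gripper": 1},
    {"xyz": [-0.6,-0.8,0],"turn": [0,0,0],"gripper": 1},
  ],
)

```text
time_s: 18.97
position: [0.5171, 0.0756, 0.2029]
tool_rot: [[0.006, 1.0, 0.001], [1.0, -0.006, -0.001], [-0.001, 0.001, -1.0]]
ft_force: [1.0, -1.6, 0.2]
grip_width: 0.0481
```

```bash
python3 -c "
from h import *
st(); plan((539,373,120,111),(539,373,47,111))
im=panels('top','t5')
cv2.imwrite('pics/t5c.png',im[150:400,80:560,::-1])
"
```

```text
t 18.97 p [0.5171 0.0756 0.2029] w 0.0481 F [ 1.  -1.6  0.2]
[[0.006, 1.0, 0.001], [1.0, -0.006, -0.001], [-0.001, 0.001, -1.0]] [ -4.7  21.4  83.3  -0.   75.2 -94.3]
turn -4.66  shift tot [6.75 3.18 2.07]  min rows 9 each [0.75  0.353 0.23 ]  yaw 111.0
turn -0.00  shift tot [0.   0.   1.82]  min rows 2 each [0.    0.    0.912]  yaw 111.0
panels
  xy 548 2  129x35 long-axis -1deg z 43 px 533 at [307. 257.]
  xy 514 -197  130x54 long-axis 2deg z 43 px 1318 at [395. 269.]
plugs
  xy 534 -196  18x17 long-axis -2deg z 54 px 62 at [395. 258.]
htop
head
  xy 539 373  57x57 long-axis -69deg z 60 px 722 at [131. 260.]
handle
  xy 457 342  121x25 long-axis 21deg z 44 px 725 at [147. 299.]
```

View pics/t5c.png

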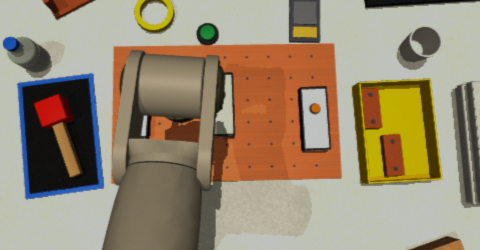

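Housing 1's panel shows at crop (147,126), mostly hidden by the arm. One block in the bin has shifted to crop (372,108) but is still inside. Now to the mallet.

step_arm(
  steps=[
    {"xyz": [0,0,0],"turn": [0,0,-0.93],"gripper": 1},
    {"xyz": [0,0,0],"turn": [0,0,-0.93],"gripper": 1},
    {"xyz": [0,0,0],"turn": [0,0,-0.93],"gripper": 1},
    {"xyz": [0,0,0],"turn": [0,0,-0.93],"gripper": 1},
    {"xyz": [0,0,0],"turn": [0,0,-0.93],"gripper": 1},
    {"xyz": [0.67,0.31,0.2],"turn": [0,0,0],"gripper": 1},
    {"xyz": [0.67,0.31,0.2],"turn": [0,0,0],"gripper": 1},
    {"xyz": [0.67,0.31,0.2],"turn": [0,0,0],"gripper": 1},
    {"xyz": [0.67,0.31,0.2],"turn": [0,0,0],"gripper": 1},
    {"xyz": [0.67,0.31,0.2],"turn": [0,0,0],"gripper": 1},
    {"xyz": [0.67,0.31,0.2],"turn": [0,0,0],"gripper": 1},
    {"xyz": [0.67,0.31,0.2],"turn": [0,0,0],"gripper": 1},
    {"xyz": [0.67,0.31,0.2],"turn": [0,0,0],"gripper": 1},
    {"xyz": [0.67,0.31,0.2],"turn": [0,0,0],"gripper": 1},
    {"xyz": [0.67,0.31,0.2],"turn": [0,0,0],"gripper": 1},
    {"xyz": [0,0,0],"turn": [0,0,0],"gripper": 1},
  ],
)

```text
time_s: 20.35
position: [0.5371, 0.3762, 0.121]
tool_rot: [[-0.361, 0.932, -0.001], [0.932, 0.361, 0.0], [0.001, -0.001, -1.0]]
ft_force: [-1.1, -0.2, 0.0]
grip_width: 0.0855
```

```bash
python3 -c "
from h import *
st(); plan((539,373,41,111))
im=panels('top','t6')
d,i=None,None
im,d,i=grab('top');P=pts(d,i)
x,y,z=P[...,0],P[...,1],P[...,2]
rects((abs(x-.483)<.104)&(abs(y+.375)<.074)&(z>.018)&(z<.056),P)
panels('side')
"
```

```text
t 20.35 p [0.5371 0.3762 0.121 ] w 0.0855 F [-1.1 -0.2  0. ]
[[-0.361, 0.932, -0.001], [0.932, 0.361, 0.0], [0.001, -0.001, -1.0]] [ 24.7  38.4  66.8   0.1  74.9 -86.5]
turn 0.04  shift tot [-0.09  0.02  2.  ]  min rows 3 each [-0.031  0.006  0.667]  yaw 111.0
panels
  xy 549 11  130x53 long-axis -0deg z 43 px 1322 at [300. 255.]
  xy 549 195  130x53 long-axis -4deg z 43 px 1304 at [215. 256.]
  xy 514 -197  130x53 long-axis 1deg z 43 px 1310 at [395. 269.]
plugs
  xy 569 193  20x18 long-axis -45deg z 54 px 62 at [215. 245.]
  xy 569 11  18x17 long-axis 61deg z 54 px 60 at [300. 244.]
  xy 535 -196  18x17 long-axis 60deg z 54 px 61 at [395. 258.]
htop
head
  xy 534 367  50x44 long-axis -72deg z 60 px 468 at [133. 263.]
handle
  xy 457 341  121x26 long-axis 23deg z 44 px 723 at [147. 299.]
  xy 536 -327  91x41 long-axis 1deg z 29 px 692 at [451. 258.]
  xy 431 -370  90x42 long-axis 2deg z 29 px 790 at [473. 305.]
panels
  xy 511 -195  134x64 long-axis 0deg z 42 px 703 at [354. 176.]
plugs
  xy 534 -192  17x16 long-axis -58deg z 52 px 29 at [345. 173.]
htop
head
  xy 539 377  57x55 long-axis -69deg z 59 px 424 at [292. 370.]
handle
  xy 455 345  119x27 long-axis 21deg z 43 px 784 at [340. 364.]
```

step_arm(
  steps=[
    {"xyz": [-0.08,0,0.5],"turn": [0,0,0],"gripper": 1},
    {"xyz": [0,0,0.5],"turn": [0,0,0],"gripper": 1},
    {"xyz": [0,0,0.5],"turn": [0,0,0],"gripper": 1},
    {"xyz": [0,0,0.5],"turn": [0,0,0],"gripper": 1},
    {"xyz": [0,0,0],"turn": [0,0,0],"gripper": 1},
    {"xyz": [0,0,0],"turn": [0,0,0],"gripper": -1},
    {"xyz": [0,0,0],"turn": [0,0,0],"gripper": -1},
    {"xyz": [0,0,0],"turn": [0,0,0],"gripper": -1},
    {"xyz": [0,0,0],"turn": [0,0,0],"gripper": -1},
    {"xyz": [0,0,0],"turn": [0,0,0],"gripper": -1},
    {"xyz": [0,0,0],"turn": [0,0,0],"gripper": -1},
    {"xyz": [0,0,0],"turn": [0,0,0],"gripper": -1},
    {"xyz": [0,0,-0.5],"turn": [0,0,0],"gripper": -1},
    {"xyz": [0,0,-0.8],"turn": [0,0,0],"gripper": -1},
    {"xyz": [0,0,-0.8],"turn": [0,0,0],"gripper": -1},
    {"xyz": [0,0,0],"turn": [0,0,0],"gripper": -1},
  ],
  squeeze=100,
)

```text
time_s: 21.83
position: [0.5406, 0.3706, 0.1346]
tool_rot: [[-0.359, 0.933, 0.011], [0.933, 0.359, 0.005], [0.0, 0.012, -1.0]]
ft_force: [0.8, -0.1, -1.4]
grip_width: 0.055
```

```bash
python3 -c "
from h import *
st(); plan((569,193,125,None),(569,193,95,None))
im=panels('side','s7')
cv2.imwrite('pics/s7c.png',cv2.resize(im[230:430,200:420,::-1],None,fx=2.5,fy=2.5))
"
```

```text
t 21.83 p [0.5406 0.3706 0.1346] w 0.055 F [ 0.8 -0.1 -1.4]
[[-0.359, 0.933, 0.011], [0.933, 0.359, 0.005], [0.0, 0.012, -1.0]] [ 24.1  37.4  66.5  -0.   75.5 -86.9]
turn 0.00  shift tot [-4.4  -0.93  0.24]  min rows 5 each [-0.88  -0.186  0.048]  yaw 111.0
turn 0.00  shift tot [0.   0.   0.75]  min rows 1 each [0.   0.   0.75]  yaw 111.0
panels
  xy 511 -195  133x64 long-axis -1deg z 43 px 708 at [354. 176.]
  xy 498 217  57x34 long-axis 37deg z 42 px 188 at [330. 306.]
plugs
  xy 531 -191  18x16 long-axis 49deg z 53 px 31 at [345. 173.]
htop
head
handle
```

View pics/s7c.png

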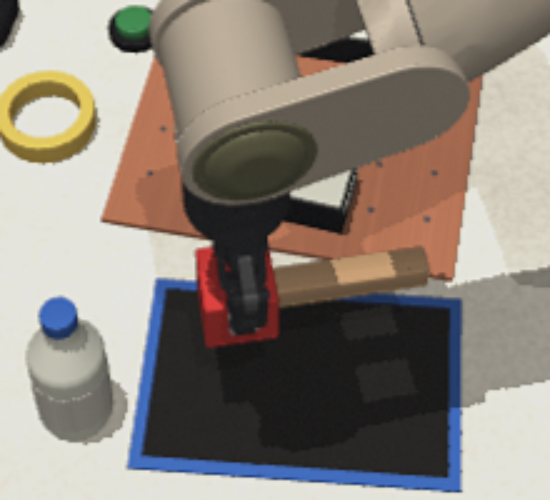

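The mallet is held level by its head, handle towards the robot (crop 240,300 to 425,265). Moving over plug 1.

step_arm(
  steps=[
    {"xyz": [-0.5,-0.11,0],"turn": [0,0,0],"gripper": -1},
    {"xyz": [-0.65,-0.14,0],"turn": [0,0,0],"gripper": -1},
    {"xyz": [-0.65,-0.14,0],"turn": [0,0,0],"gripper": -1},
    {"xyz": [-0.65,-0.14,0],"turn": [0,0,0],"gripper": -1},
    {"xyz": [-0.65,-0.14,0],"turn": [0,0,0],"gripper": -1},
    {"xyz": [-0.65,-0.14,0],"turn": [0,0,0],"gripper": -1},
    {"xyz": [-0.65,-0.12,0],"turn": [0,0,0],"gripper": -1},
    {"xyz": [0,0,0],"turn": [0,0,0],"gripper": -1},
    {"xyz": [0,0,0],"turn": [0,0,0],"gripper": -1},
  ],
)

```text
time_s: 22.63
position: [0.5665, 0.1908, 0.1262]
tool_rot: [[-0.357, 0.934, -0.002], [0.934, 0.357, -0.0], [0.0, -0.002, -1.0]]
ft_force: [-0.7, 0.8, -4.0]
grip_width: 0.0545
```

```bash
python3 -c "
from h import *
st(); plan((569,193,95,None))
"
```

```text
t 22.63 p [0.5665 0.1908 0.1262] w 0.0545 F [-0.7  0.8 -4. ]
[[-0.357, 0.934, -0.002], [0.934, 0.357, -0.0], [0.0, -0.002, -1.0]] [   7.3   32.9   77.    -0.    70.2 -103.6]
turn 0.00  shift tot [0.03 0.08 0.78]  min rows 1 each [0.029 0.078 0.78 ]  yaw 110.9
```

step_arm(
  steps=[
    {"xyz": [0.03,0.08,0.4],"turn": [0,0,0],"gripper": -1},
    {"xyz": [0,0,0.4],"turn": [0,0,0],"gripper": -1},
    {"xyz": [0,0,0.05],"turn": [0,0,0],"gripper": -1},
    {"xyz": [0,0,0.05],"turn": [0,0,0],"gripper": -1},
    {"xyz": [0,0,0.05],"turn": [0,0,0],"gripper": -1},
    {"xyz": [0,0,0.05],"turn": [0,0,0],"gripper": -1},
    {"xyz": [0,0,0.05],"turn": [0,0,0],"gripper": -1},
    {"xyz": [0,0,0.05],"turn": [0,0,0],"gripper": -1},
    {"xyz": [0,0,0],"turn": [0,0,0],"gripper": -1},
    {"xyz": [0,0,0],"turn": [0,0,0],"gripper": -1},
  ],
)

```text
time_s: 23.47
position: [0.5691, 0.1949, 0.0856]
tool_rot: [[-0.359, 0.933, 0.002], [0.933, 0.359, 0.001], [0.0, 0.002, -1.0]]
ft_force: [-9.1, 3.1, 19.7]
grip_width: 0.0545
```

step_arm(
  steps=[
    {"xyz": [0,0,-0.4],"turn": [0,0,0],"gripper": -1},
    {"xyz": [0,0,-0.6],"turn": [0,0,0],"gripper": -1},
    {"xyz": [-0.5,0.15,0],"turn": [0,0,0],"gripper": -1},
    {"xyz": [-0.6,0.22,0],"turn": [0,0,0],"gripper": -1},
    {"xyz": [-0.6,0.22,0],"turn": [0,0,0],"gripper": -1},
    {"xyz": [-0.6,0.22,0],"turn": [0,0,0],"gripper": -1},
    {"xyz": [-0.6,0.22,0],"turn": [0,0,0],"gripper": -1},
    {"xyz": [-0.6,0.22,0],"turn": [0,0,0],"gripper": -1},
    {"xyz": [-0.6,0.22,0],"turn": [0,0,0],"gripper": -1},
    {"xyz": [0,0,0],"turn": [0,0,0],"gripper": -1},
  ],
)

```text
time_s: 24.3
position: [0.6855, 0.058, 0.1223]
tool_rot: [[-0.355, 0.935, 0.002], [0.935, 0.355, -0.002], [-0.003, 0.001, -1.0]]
ft_force: [-0.8, -0.0, -3.0]
grip_width: 0.0543
```

```bash
python3 -c "
from h import *
st(); plan((569,11,125,111))
panels('top','t8');im=panels('side','s8')
cv2.imwrite('pics/s8c.png',cv2.resize(im[130:330,220:460,::-1],None,fx=2.5,fy=2.5))
"
```

```text
t 24.3 p [0.6855 0.058  0.1223] w 0.0543 F [-0.8 -0.  -3. ]
[[-0.355, 0.935, 0.002], [0.935, 0.355, -0.002], [-0.003, 0.001, -1.0]] [-5.000e+00  4.140e+01  6.040e+01 -1.000e-01  7.810e+01 -1.158e+02]
turn -0.04  shift tot [-0.05 -3.14 -0.07]  min rows 4 each [-0.013 -0.785 -0.017]  yaw 111.0
panels
  xy 550 206  130x34 long-axis -6deg z 43 px 608 at [209. 251.]
  xy 546 -3  124x26 long-axis -1deg z 43 px 396 at [308. 261.]
  xy 514 -196  130x53 long-axis 1deg z 43 px 1316 at [395. 269.]
plugs
  xy 570 198  16x11 long-axis -11deg z 45 px 33 at [214. 245.]
  xy 534 -195  18x17 long-axis 72deg z 54 px 62 at [395. 258.]
htop
head
handle
panels
  xy 511 -195  134x65 long-axis 2deg z 42 px 714 at [354. 176.]
  xy 547 13  130x59 long-axis -1deg z 42 px 658 at [326. 234.]
  xy 548 197  132x57 long-axis -3deg z 42 px 1145 at [310. 297.]
plugs
  xy 533 -190  20x13 long-axis 62deg z 53 px 31 at [345. 173.]
  xy 568 17  17x14 long-axis -79deg z 52 px 35 at [316. 231.]
  xy 569 198  20x17 long-axis 80deg z 44 px 51 at [300. 294.]
htop
head
handle
```

View pics/s8c.png

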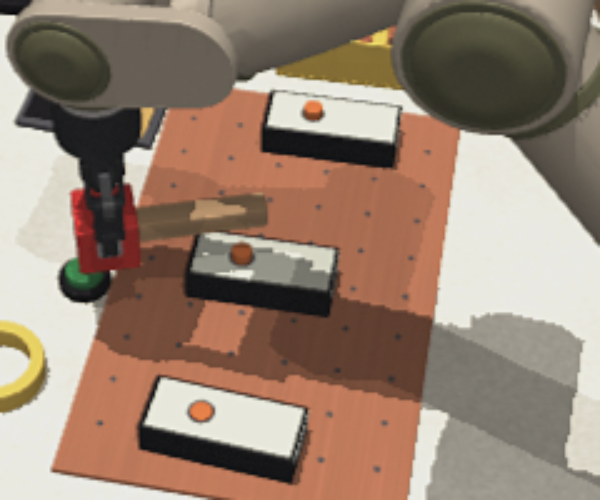

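Plug 1 is now flush (crop 201,411; top 44–45 mm, was 54), while plugs 2 and 3 still stand proud. Next plug 2.

step_arm(
  steps=[
    {"xyz": [0,-0.52,0],"turn": [0,0,0],"gripper": -1},
    {"xyz": [0,-0.52,0],"turn": [0,0,0],"gripper": -1},
    {"xyz": [0,-0.52,0],"turn": [0,0,0],"gripper": -1},
    {"xyz": [0,-0.52,0],"turn": [0,0,0],"gripper": -1},
    {"xyz": [0,-0.52,0],"turn": [0,0,0],"gripper": -1},
    {"xyz": [-0.05,-0.52,0],"turn": [0,0,0],"gripper": -1},
    {"xyz": [0,0,0],"turn": [0,0,0],"gripper": -1},
    {"xyz": [0,0,0],"turn": [0,0,0],"gripper": -1},
  ],
)

```text
time_s: 25.07
position: [0.5666, 0.0161, 0.1236]
tool_rot: [[-0.359, 0.933, 0.0], [0.933, 0.359, -0.0], [-0.0, 0.0, -1.0]]
ft_force: [0.1, 1.4, -2.1]
grip_width: 0.0545
```

```bash
python3 -c "
from h import *
st(); plan((569,11,95,None))
"
```

```text
t 25.07 p [0.5666 0.0161 0.1236] w 0.0545 F [ 0.1  1.4 -2.1]
[[-0.359, 0.933, 0.0], [0.933, 0.359, -0.0], [-0.0, 0.0, -1.0]] [ -10.3   30.4   82.6   -0.    67.1 -121.4]
turn 0.00  shift tot [-0.14  0.01  0.71]  min rows 1 each [-0.141  0.01   0.714]  yaw 111.0
```

step_arm(
  steps=[
    {"xyz": [-0.14,0,0.32],"turn": [0,0,0],"gripper": -1},
    {"xyz": [0,0,0.3],"turn": [0,0,0],"gripper": -1},
    {"xyz": [0,0,0.05],"turn": [0,0,0],"gripper": -1},
    {"xyz": [0,0,0.05],"turn": [0,0,0],"gripper": -1},
    {"xyz": [0,0,0.05],"turn": [0,0,0],"gripper": -1},
    {"xyz": [0,0,0.05],"turn": [0,0,0],"gripper": -1},
    {"xyz": [0,0,0.05],"turn": [0,0,0],"gripper": -1},
    {"xyz": [0,0,0.05],"turn": [0,0,0],"gripper": -1},
    {"xyz": [0,0,0.05],"turn": [0,0,0],"gripper": -1},
    {"xyz": [0,0,0],"turn": [0,0,0],"gripper": -1},
    {"xyz": [0,0,0],"turn": [0,0,0],"gripper": -1},
  ],
)

```text
time_s: 25.98
position: [0.5695, 0.0109, 0.0856]
tool_rot: [[-0.359, 0.933, 0.001], [0.933, 0.359, 0.001], [-0.0, 0.002, -1.0]]
ft_force: [-4.8, 3.8, 12.8]
grip_width: 0.0545
```

step_arm(
  steps=[
    {"xyz": [0,0,0.03],"turn": [0,0,0],"gripper": -1},
    {"xyz": [0,0,0],"turn": [0,0,0],"gripper": -1},
    {"xyz": [0,0,-0.4],"turn": [0,0,0],"gripper": -1},
    {"xyz": [0,0,-0.6],"turn": [0,0,0],"gripper": -1},
    {"xyz": [-0.5,-0.3,0],"turn": [0,0,0],"gripper": -1},
    {"xyz": [-0.58,-0.34,0],"turn": [0,0,0],"gripper": -1},
    {"xyz": [-0.58,-0.34,0],"turn": [0,0,0],"gripper": -1},
    {"xyz": [-0.58,-0.34,0],"turn": [0,0,0],"gripper": -1},
    {"xyz": [-0.58,-0.34,0],"turn": [0,0,0],"gripper": -1},
    {"xyz": [-0.58,-0.34,0],"turn": [0,0,0],"gripper": -1},
    {"xyz": [-0.58,-0.34,0],"turn": [0,0,0],"gripper": -1},
    {"xyz": [-0.54,-0.31,0],"turn": [0,0,0],"gripper": -1},
    {"xyz": [0,0,0],"turn": [0,0,0],"gripper": -1},
    {"xyz": [0,0,0],"turn": [0,0,0],"gripper": -1},
  ],
)

```text
time_s: 27.15
position: [0.535, -0.1976, 0.1225]
tool_rot: [[-0.357, 0.934, -0.0], [0.934, 0.357, -0.0], [0.0, -0.0, -1.0]]
ft_force: [-0.1, -0.5, -2.5]
grip_width: 0.0549
```

```bash
python3 -c "
from h import *
st(); plan((535,-196,100,None))
panels('top','t9');im=panels('side','s9')
cv2.imwrite('pics/s9c.png',cv2.resize(im[130:330,220:460,::-1],None,fx=2.5,fy=2.5))
"
```

```text
t 27.15 p [ 0.535  -0.1976  0.1225] w 0.0549 F [-0.1 -0.5 -2.5]
[[-0.357, 0.934, -0.0], [0.934, 0.357, -0.0], [0.0, -0.0, -1.0]] [ -32.2   30.7   82.    -0.    67.2 -143. ]
turn 0.00  shift tot [0.04 0.01 0.56]  min rows 1 each [0.036 0.014 0.562]  yaw 110.9
panels
  xy 549 11  130x53 long-axis 1deg z 43 px 1341 at [300. 255.]
  xy 548 196  130x54 long-axis -4deg z 43 px 1363 at [215. 256.]
plugs
  xy 569 10  19x18 long-axis -1deg z 45 px 62 at [300. 244.]
  xy 569 194  18x16 long-axis 87deg z 45 px 60 at [216. 245.]
htop
head
handle
panels
  xy 536 -182  96x56 long-axis -18deg z 43 px 232 at [343. 177.]
  xy 547 12  132x61 long-axis 1deg z 42 px 896 at [326. 234.]
  xy 548 198  132x60 long-axis -4deg z 42 px 1140 at [310. 297.]
plugs
  xy 567 14  21x17 long-axis -66deg z 44 px 38 at [316. 232.]
  xy 568 197  17x17 long-axis 43deg z 44 px 51 at [300. 294.]
htop
head
handle
```

View pics/s9c.png

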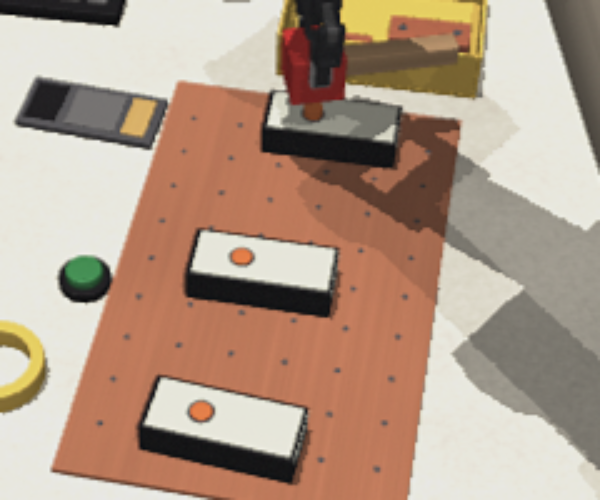

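Plugs 1 and 2 are flush. The mallet is over plug 3 (crop 313,110).

step_arm(
  steps=[
    {"xyz": [0.03,0,0.3],"turn": [0,0,0],"gripper": -1},
    {"xyz": [0,0,0.3],"turn": [0,0,0],"gripper": -1},
    {"xyz": [0,0,0.05],"turn": [0,0,0],"gripper": -1},
    {"xyz": [0,0,0.05],"turn": [0,0,0],"gripper": -1},
    {"xyz": [0,0,0.05],"turn": [0,0,0],"gripper": -1},
    {"xyz": [0,0,0.05],"turn": [0,0,0],"gripper": -1},
    {"xyz": [0,0,0.05],"turn": [0,0,0],"gripper": -1},
    {"xyz": [0,0,0.05],"turn": [0,0,0],"gripper": -1},
    {"xyz": [0,0,0.05],"turn": [0,0,0],"gripper": -1},
    {"xyz": [0,0,0.03],"turn": [0,0,0],"gripper": -1},
    {"xyz": [0,0,0],"turn": [0,0,0],"gripper": -1},
    {"xyz": [0,0,0],"turn": [0,0,0],"gripper": -1},
  ],
)

```text
time_s: 28.25
position: [0.5351, -0.1948, 0.0856]
tool_rot: [[-0.359, 0.933, 0.002], [0.933, 0.359, -0.0], [-0.001, 0.002, -1.0]]
ft_force: [-3.9, 7.3, 16.2]
grip_width: 0.0548
```

step_arm(
  steps=[
    {"xyz": [0,0,-0.4],"turn": [0,0,0],"gripper": -1},
    {"xyz": [0,0,-0.6],"turn": [0,0,0],"gripper": -1},
    {"xyz": [0.6,0.24,0],"turn": [0,0,0],"gripper": -1},
    {"xyz": [0.75,0.29,0],"turn": [0,0,0],"gripper": -1},
    {"xyz": [0.75,0.29,0],"turn": [0,0,0],"gripper": -1},
    {"xyz": [0.75,0.29,0],"turn": [0,0,0],"gripper": -1},
    {"xyz": [0.75,0.29,0],"turn": [0,0,0],"gripper": -1},
    {"xyz": [0.75,0.29,0],"turn": [0,0,0],"gripper": -1},
    {"xyz": [0.75,0.29,0],"turn": [0,0,0],"gripper": -1},
    {"xyz": [0.75,0.29,0],"turn": [0,0,0],"gripper": -1},
    {"xyz": [0.75,0.29,0],"turn": [0,0,0],"gripper": -1},
    {"xyz": [0.75,0.29,0],"turn": [0,0,0],"gripper": -1},
    {"xyz": [0.75,0.29,0],"turn": [0,0,0],"gripper": -1},
    {"xyz": [0.75,0.29,0],"turn": [0,0,0],"gripper": -1},
    {"xyz": [0.75,0.29,0],"turn": [0,0,0],"gripper": -1},
    {"xyz": [0.75,0.29,0],"turn": [0,0,0],"gripper": -1},
    {"xyz": [0.75,0.3,0],"turn": [0,0,0],"gripper": -1},
    {"xyz": [0.75,0.3,0],"turn": [0,0,0],"gripper": -1},
    {"xyz": [0.75,0.3,0],"turn": [0,0,0],"gripper": -1},
    {"xyz": [0,0,0],"turn": [0,0,0],"gripper": -1},
  ],
)

```text
time_s: 29.92
position: [0.5369, 0.3506, 0.1233]
tool_rot: [[-0.363, 0.932, 0.002], [0.932, 0.363, 0.002], [0.001, 0.002, -1.0]]
ft_force: [-1.2, -0.8, -2.7]
grip_width: 0.0548
```

```bash
python3 -c "
from h import *
st(); plan((539,373,46,None))
panels('top','t10');im=panels('side','s10')
cv2.imwrite('pics/s10c.png',im[100:460,180:500,::-1])
"
```

```text
t 29.92 p [0.5369 0.3506 0.1233] w 0.0548 F [-1.2 -0.8 -2.7]
[[-0.363, 0.932, 0.002], [0.932, 0.363, 0.002], [0.001, 0.002, -1.0]] [ 22.6  36.9  69.5   0.1  73.5 -88.7]
turn 0.00  shift tot [0.5  0.25 1.93]  min rows 3 each [0.168 0.084 0.644]  yaw 111.3
panels
  xy 549 11  129x53 long-axis -1deg z 43 px 1317 at [300. 255.]
  xy 549 195  130x53 long-axis -4deg z 43 px 1303 at [215. 256.]
  xy 514 -197  131x54 long-axis 1deg z 43 px 1316 at [395. 269.]
plugs
  xy 570 10  18x18 long-axis -1deg z 45 px 62 at [300. 244.]
  xy 570 194  18x17 long-axis 85deg z 45 px 61 at [216. 245.]
  xy 534 -196  16x16 long-axis 87deg z 45 px 58 at [394. 258.]
htop
head
handle
panels
  xy 511 -194  134x63 long-axis 1deg z 43 px 727 at [353. 176.]
  xy 503 200  57x41 long-axis 85deg z 42 px 296 at [330. 303.]
plugs
  xy 533 -192  18x13 long-axis -14deg z 44 px 29 at [345. 175.]
htop
head
handle
```

View pics/s10c.png

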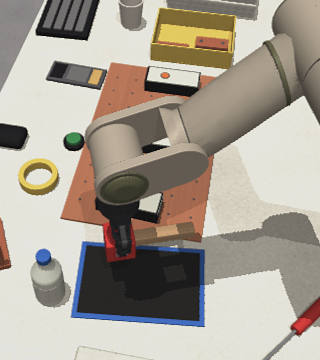

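All three plug tops read 45 mm now. Laying the mallet back where it was.

step_arm(
  steps=[
    {"xyz": [0.25,0.12,0.3],"turn": [0,0,0],"gripper": -1},
    {"xyz": [0.25,0.12,0.4],"turn": [0,0,0],"gripper": -1},
    {"xyz": [0,0,0.4],"turn": [0,0,0],"gripper": -1},
    {"xyz": [0,0,0.4],"turn": [0,0,0],"gripper": -1},
    {"xyz": [0,0,0.2],"turn": [0,0,0],"gripper": -1},
    {"xyz": [0,0,0.1],"turn": [0,0,0],"gripper": -1},
    {"xyz": [0,0,0.05],"turn": [0,0,0],"gripper": -1},
    {"xyz": [0,0,0.04],"turn": [0,0,0],"gripper": -1},
    {"xyz": [0,0,0],"turn": [0,0,0],"gripper": -1},
    {"xyz": [0,0,0],"turn": [0,0,0],"gripper": -1},
  ],
)

```text
time_s: 30.85
position: [0.5394, 0.3679, 0.0491]
tool_rot: [[-0.359, 0.933, 0.001], [0.933, 0.359, 0.001], [0.0, 0.001, -1.0]]
ft_force: [0.4, -0.2, -3.3]
grip_width: 0.0545
```

step_arm(
  steps=[
    {"xyz": [0,0,0.04],"turn": [0,0,0],"gripper": -1},
    {"xyz": [0,0,0.04],"turn": [0,0,0],"gripper": -1},
    {"xyz": [0,0,0],"turn": [0,0,0],"gripper": -1},
    {"xyz": [0,0,0],"turn": [0,0,0],"gripper": -1},
  ],
)

```text
time_s: 31.18
position: [0.5392, 0.3679, 0.0459]
tool_rot: [[-0.359, 0.933, 0.001], [0.933, 0.359, 0.0], [-0.0, 0.001, -1.0]]
ft_force: [-1.7, -1.6, 3.1]
grip_width: 0.0542
```

Contact: the force went from −3 to +3 N. Release and rise.

step_arm(
  steps=[
    {"xyz": [0,0,0],"turn": [0,0,0],"gripper": 1},
    {"xyz": [0,0,0],"turn": [0,0,0],"gripper": 1},
    {"xyz": [0,0,0],"turn": [0,0,0],"gripper": 1},
    {"xyz": [0,0,0],"turn": [0,0,0],"gripper": 1},
    {"xyz": [0,0,-0.4],"turn": [0,0,0],"gripper": 1},
    {"xyz": [0,0,-0.7],"turn": [0,0,0],"gripper": 1},
    {"xyz": [0,0,-0.7],"turn": [0,0,0],"gripper": 1},
    {"xyz": [0,0,-0.7],"turn": [0,0,0],"gripper": 1},
    {"xyz": [0,0,-0.7],"turn": [0,0,0],"gripper": 1},
    {"xyz": [-0.6,0.2,0],"turn": [0,0,0],"gripper": -1},
    {"xyz": [-0.8,0.2,0],"turn": [0,0,0],"gripper": -1},
    {"xyz": [-0.8,0.2,0],"turn": [0,0,0],"gripper": -1},
    {"xyz": [-0.8,0.2,0],"turn": [0,0,0],"gripper": -1},
    {"xyz": [-0.8,0.2,0],"turn": [0,0,0],"gripper": -1},
    {"xyz": [0,0,0],"turn": [0,0,0],"gripper": -1},
  ],
)

```text
time_s: 32.43
position: [0.6339, 0.2352, 0.1726]
tool_rot: [[-0.354, 0.935, 0.001], [0.935, 0.354, -0.001], [-0.002, 0.0, -1.0]]
ft_force: [-0.1, -0.1, -0.3]
grip_width: 0.0123
```

```bash
python3 -c "
from h import *
st()
im=panels('top','t11')
im,d,i=grab('top');P=pts(d,i);H=cv2.cvtColor(im,cv2.COLOR_RGB2HSV).astype(int);x,y,z=P[...,0],P[...,1],P[...,2]
rects((H[...,0]>45)&(H[...,0]<85)&(H[...,1]>90)&(x>.68)&(x<.76),P,20)
plan((717,37,150,None),(717,37,50,None))
im,d,i=grab('side');P=pts(d,i);H=cv2.cvtColor(im,cv2.COLOR_RGB2HSV).astype(int);x,y,z=P[...,0],P[...,1],P[...,2]
rects((H[...,0]>45)&(H[...,0]<85)&(H[...,1]>90)&(x>.68)&(x<.76),P,20)
"
```

```text
t 32.43 p [0.6339 0.2352 0.1726] w 0.0123 F [-0.1 -0.1 -0.3]
[[-0.354, 0.935, 0.001], [0.935, 0.354, -0.001], [-0.002, 0.0, -1.0]] [ 1.040e+01  3.780e+01  5.890e+01 -1.000e-01  8.330e+01 -1.003e+02]
panels
  xy 548 11  130x52 long-axis 1deg z 43 px 1305 at [300. 255.]
  xy 514 -197  130x53 long-axis 1deg z 43 px 1313 at [395. 269.]
  xy 529 199  61x54 long-axis 6deg z 43 px 574 at [214. 266.]
plugs
  xy 570 10  18x18 long-axis -1deg z 45 px 63 at [300. 244.]
  xy 535 -195  18x18 long-axis -0deg z 44 px 60 at [394. 258.]
htop
head
handle
  xy 720 38  39x37 long-axis 18deg z 22 px 216 at [287. 182.]
turn 0.00  shift tot [-5.49  0.2   0.57]  min rows 6 each [-0.915  0.033  0.095]  yaw 110.9
turn 0.00  shift tot [0.  0.  2.5]  min rows 3 each [0.    0.    0.833]  yaw 110.9
```

step_arm(
  steps=[
    {"xyz": [-0.7,0.03,0],"turn": [0,0,0],"gripper": -1},
    {"xyz": [-0.7,0.03,0],"turn": [0,0,0],"gripper": -1},
    {"xyz": [-0.7,0.03,0],"turn": [0,0,0],"gripper": -1},
    {"xyz": [-0.7,0.03,0],"turn": [0,0,0],"gripper": -1},
    {"xyz": [-0.7,0.03,0],"turn": [0,0,0],"gripper": -1},
    {"xyz": [-0.7,0.03,0],"turn": [0,0,0],"gripper": -1},
    {"xyz": [-0.7,0.03,0],"turn": [0,0,0],"gripper": -1},
    {"xyz": [-0.6,0,0],"turn": [0,0,0],"gripper": -1},
    {"xyz": [0,0,0],"turn": [0,0,0],"gripper": -1},
  ],
)

```text
time_s: 33.33
position: [0.7185, 0.0351, 0.1727]
tool_rot: [[-0.357, 0.934, 0.0], [0.934, 0.357, -0.001], [-0.001, -0.0, -1.0]]
ft_force: [1.0, 0.2, -0.4]
grip_width: -0.0001
```

```bash
python3 -c "
from h import *
st()
im=panels('top','t12')
cv2.imwrite('pics/t12c.png',im[150:400,80:560,::-1])
plan((718,38,50,None))
im,d,i=grab('side');P=pts(d,i);H=cv2.cvtColor(im,cv2.COLOR_RGB2HSV).astype(int);x,y,z=P[...,0],P[...,1],P[...,2]
rects((H[...,0]>45)&(H[...,0]<85)&(H[...,1]>90)&(x>.66)&(x<.8),P,20)
"
```

```text
t 33.33 p [0.7185 0.0351 0.1727] w -0.0001 F [ 1.   0.2 -0.4]
[[-0.357, 0.934, 0.0], [0.934, 0.357, -0.001], [-0.001, -0.0, -1.0]] [-6.600e+00  4.250e+01  4.950e+01 -1.000e-01  8.800e+01 -1.175e+02]
panels
  xy 549 200  130x45 long-axis -6deg z 43 px 947 at [212. 254.]
  xy 514 -196  130x53 long-axis 1deg z 43 px 1318 at [395. 269.]
plugs
  xy 570 194  18x17 long-axis -89deg z 45 px 60 at [216. 246.]
  xy 535 -196  19x17 long-axis -48deg z 44 px 61 at [394. 258.]
htop
head
  xy 541 366  57x56 long-axis 20deg z 60 px 725 at [134. 259.]
handle
  xy 497 350  39x28 long-axis 21deg z 44 px 198 at [144. 279.]
turn 0.00  shift tot [0.01 0.01 3.07]  min rows 4 each [0.004 0.002 0.767]  yaw 111.0
  xy 716 42  36x36 long-axis -71deg z 21 px 160 at [253. 239.]
```

View pics/t12c.png

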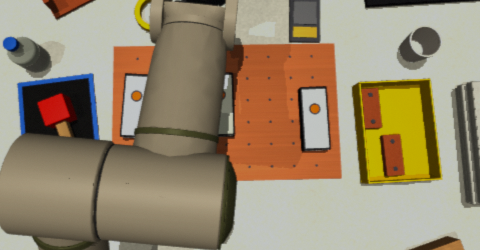

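The mallet head is on the mat at crop (57,108), top at 60 mm, and the blocks are in the bin. Pressing the button.

step_arm(
  steps=[
    {"xyz": [0,0.03,0.7],"turn": [0,0,0],"gripper": -1},
    {"xyz": [0,0,0.7],"turn": [0,0,0],"gripper": -1},
    {"xyz": [0,0,0.7],"turn": [0,0,0],"gripper": -1},
    {"xyz": [0,0,0.7],"turn": [0,0,0],"gripper": -1},
    {"xyz": [0,0,0.27],"turn": [0,0,0],"gripper": -1},
    {"xyz": [0,0,0.1],"turn": [0,0,0],"gripper": -1},
    {"xyz": [0,0,0.07],"turn": [0,0,0],"gripper": -1},
    {"xyz": [0,0,0],"turn": [0,0,0],"gripper": -1},
  ],
)

```text
time_s: 34.1
position: [0.7193, 0.039, 0.0448]
tool_rot: [[-0.36, 0.933, 0.002], [0.933, 0.36, -0.0], [-0.001, 0.002, -1.0]]
ft_force: [-0.2, -0.2, -0.4]
grip_width: -0.0003
```

step_arm(
  steps=[
    {"xyz": [0,0,0.05],"turn": [0,0,0],"gripper": -1},
    {"xyz": [0,0,0.05],"turn": [0,0,0],"gripper": -1},
    {"xyz": [0,0,0.05],"turn": [0,0,0],"gripper": -1},
    {"xyz": [0,0,0.04],"turn": [0,0,0],"gripper": -1},
    {"xyz": [0,0,0],"turn": [0,0,0],"gripper": -1},
  ],
)

```text
time_s: 34.52
position: [0.7194, 0.0384, 0.0366]
tool_rot: [[-0.359, 0.933, 0.002], [0.933, 0.359, 0.0], [-0.001, 0.002, -1.0]]
ft_force: [1.9, 0.9, 4.4]
grip_width: 0.0
```

Contact, about 4.4 N. I'll go down to the stop.

step_arm(
  steps=[
    {"xyz": [0,0,0.05],"turn": [0,0,0],"gripper": -1},
    {"xyz": [0,0,0.05],"turn": [0,0,0],"gripper": -1},
    {"xyz": [0,0,0],"turn": [0,0,0],"gripper": -1},
  ],
)

```text
time_s: 34.77
position: [0.7195, 0.0384, 0.0349]
tool_rot: [[-0.359, 0.933, 0.003], [0.933, 0.359, -0.0], [-0.002, 0.003, -1.0]]
ft_force: [-3.5, 1.3, 16.9]
grip_width: -0.0001
```

16.9 N with the motion stopped 2 mm short of the command: the button is on its stop. Retracting clear.

step_arm(
  steps=[
    {"xyz": [0,0,-0.4],"turn": [0,0,0],"gripper": -1},
    {"xyz": [0,0,-0.8],"turn": [0,0,0],"gripper": -1},
    {"xyz": [0,0,-0.8],"turn": [0,0,0],"gripper": -1},
    {"xyz": [0,0,-0.8],"turn": [0,0,0],"gripper": -1},
    {"xyz": [0,0,-0.8],"turn": [0,0,0],"gripper": -1},
    {"xyz": [0,0,-0.8],"turn": [0,0,0],"gripper": -1},
    {"xyz": [-0.6,-0.2,0],"turn": [0,0,0],"gripper": -1},
    {"xyz": [-0.7,-0.6,0],"turn": [0,0,0],"gripper": -1},
    {"xyz": [-0.6,-0.7,0],"turn": [0,0,0],"gripper": -1},
    {"xyz": [-0.4,-0.7,0],"turn": [0,0,0],"gripper": -1},
    {"xyz": [0,0,0],"turn": [0,0,0],"gripper": -1},
    {"xyz": [0,0,0],"turn": [0,0,0],"gripper": -1},
    {"xyz": [0,0,0],"turn": [0,0,0],"gripper": -1},
  ],
)

```text
time_s: 35.85
position: [0.6697, -0.0789, 0.2076]
tool_rot: [[-0.359, 0.933, -0.001], [0.933, 0.359, 0.0], [0.001, -0.001, -1.0]]
ft_force: [-0.0, 0.2, 0.6]
grip_width: 0.0001
```

```bash
python3 -c "
from h import *
st()
im=panels('top','t13')
im,d,i=grab('side','s13');P=pts(d,i);M=masks(im,P)
for k in('head','handle'): rects(M[k],P)
im,d,i=grab('top');P=pts(d,i);x,y,z=P[...,0],P[...,1],P[...,2]
print('bin');rects((abs(x-.483)<.104)&(abs(y+.375)<.074)&(z>.018)&(z<.056),P)
cv2.imwrite('pics/t13c.png',im[90:400,60:560,::-1])
"
```

```text
t 35.85 p [ 0.6697 -0.0789  0.2076] w 0.0001 F [-0.   0.2  0.6]
[[-0.359, 0.933, -0.001], [0.933, 0.359, 0.0], [0.001, -0.001, -1.0]] [ -16.8   36.3   56.     0.    87.7 -127.8]
panels
  xy 549 195  131x54 long-axis -4deg z 43 px 1351 at [215. 256.]
  xy 514 -197  130x53 long-axis 1deg z 43 px 1283 at [395. 269.]
plugs
  xy 570 194  18x16 long-axis -89deg z 44 px 60 at [216. 246.]
  xy 534 -196  17x16 long-axis -89deg z 45 px 59 at [394. 258.]
htop
head
  xy 541 366  57x56 long-axis -69deg z 60 px 726 at [134. 259.]
handle
  xy 490 347  55x27 long-axis 23deg z 44 px 287 at [144. 282.]
  xy 540 369  60x56 long-axis -70deg z 59 px 751 at [296. 364.]
  xy 554 -419  184x97 long-axis 44deg z 42 px 338 at [359. 116.]
  xy 480 -298  218x45 long-axis -5deg z 43 px 576 at [371. 152.]
  xy 457 338  117x27 long-axis 21deg z 43 px 765 at [339. 361.]
bin
  xy 536 -328  90x40 long-axis 2deg z 29 px 692 at [451. 258.]
  xy 431 -370  90x41 long-axis 3deg z 29 px 786 at [473. 305.]
```

View pics/t13c.png

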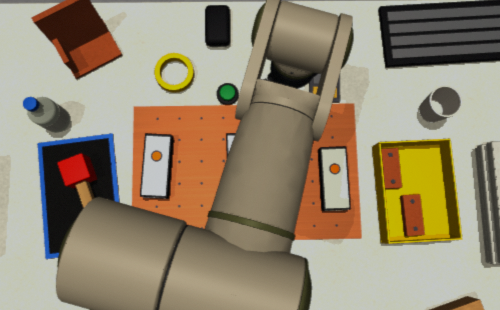

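Everything is in place. Handing in.

```bash
python3 -c "
from h import *
print(order.close_job()); st()"
```

```text
the job is handed in; nothing more can be done
None
the job is handed in; nothing more can be done
```

I finished the whole job in order and handed it in at about 36 s robot time. No verdict was reported.

- **Blocks:** both went into the yellow bin first. The last check shows them flat on its floor at (536, -328) and (431, -370) mm. One moved about 40 mm inside the bin partway through the run, but it is still well within the limits.
- **Housings:** all three were tipped onto their backs by pushing them high up. Each panel faces up at 43 mm.
- **Plugs:** each was pressed home with the mallet, whose head I held in the gripper. All three tops dropped from about 54 mm to 44–45 mm, which leaves the expected 2 mm of cap. The fingers never went near a plug.
- **Mallet:** it is released and flat on the mat, with the head at (541, 366) mm and the head and handle at the right heights.
- **Start button:** I pressed it after that, down to its stop. The force reached 17 N with the motion stopped 2 mm short of the command.
- **Clearance:** the arm was then pulled clear and touches nothing. The bystanders look undisturbed in the pictures, but I did not measure how far they moved.

In the last picture the arm hid most of housing 2. Its plug was last measured home about 3 s earlier, and nothing has touched it since.

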